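# Clamp a vial: lay it in the cradle, flip the safety catch, hold the lever

### The arm

A 6-joint arm with a two-finger parallel gripper is mounted at the origin on a cart in front of the work surface, level with it; the furniture and walls round the work are solid. World frame = base frame: x ahead of the robot, y to its left, z up, the work surface at z = 0. Lengths are in m, angles in rad, forces in N, time in s.
With the tool pointing down it reaches from about 0.3 to 0.775 m from the base axis. Payload 14.6 kg.
Tool frame: the origin (TCP) lies at the very end of the fingers, on their centre line; the grasp point (between the pads) lies 19 mm behind it; x points along the fingers, y is the direction in which the jaws open and shut, and the axes are right-handed (so a half turn about x gives the same grasp; the last joint's range is limited). The gripper opens to 94 mm and grips with 3 to 60 N. Pads are 16 mm wide; open, the fingers measure 119 mm over their backs; the gripper's body (75 mm by 177 mm) begins 78 mm behind the grasp point.
Start: joints at [-0.067, 0.3, 1.521, -0, 1.321, -0.067], TCP at [0.55, -0, 0.205] pointing down, gripper open.
Joint ranges: [-3.03, 3.03], [-0.79, 2.21], [0.23, 2.52], [-1.04, 4.18], [0, 3.07], [-2.55, 2.55]. Speed limits (rad/s): [2.22, 2.22, 2.57, 3.14, 3.14, 3.14].

### API

Orientations are given as [roll, pitch, yaw] about the fixed x, y, z axes, in that order (R = Rz(yaw) Ry(pitch) Rx(roll)).
In Python, from station import ctrl, viewer, hand_in gives the robot as it stands. The module is installed in compiled form; this text tells all that it offers.
- The arm moves only by the tool play_rows, never from a script. Its argument "deltas" is a list that holds one entry, the list of rows, each a list of 7 numbers: the shift along the tool's x, y, z in mm, then the turn, a rotation vector about the tool's x, y, z in rad, then the finger opening in mm, from 0 to 94. In form: [[[dx, dy, dz, ax, ay, az, gripper], ...]]. A call has 1 to 10 rows; each row shifts and turns the commanded pose from where the row before left it, along the tool's axes as they then stand; what a row does not reach is not made up. A row lasts 1/10 s, in which the tool goes at most 50 mm and 8.59 degrees, less where a joint would pass 70% of its speed; a pose out of reach is approached as far as the arm can. A call with a gripper value outside its range is refused whole. The fingers move at their own pace and stop on an object; "grip_force" is the grip in N (left out, the last holds). Time passes only in rows, so rows that do not move let the fingers close. It gives the time, the measured TCP pose, the force and the opening at its end, in the units of the state.
- ctrl.get_obs(): the state, without advancing time (a new reading comes with each control period).
- viewer.camera(name): name is "scene" or "side" or "wrist"; returns a dict with "img" (480x640x3 uint8, red, green, blue), "fx", "fy", "cx", "cy" (pixels), "rvec" (rotation vector, rad) and "tvec" (3), from world to camera coordinates, as OpenCV has them. Camera axes: x right, y down, z forward; pixel columns grow to the right and rows downward; lengths in m; the calibration is good to about 2 mm. A picture is of the moment at which its call begins. There is no depth.
- hand_in(): hands the job in, once; it reports no verdict.
The state is a dict: "time_s": time; "qpos": joint angles; "joint_vel": joint speeds; "tau": joint torques, N m; "ee_pos": TCP position; "eef_rot": TCP orientation; "force": force on the tool from outside, world axes, zero at the start; "moment": the same for the moment, N m; "grip_width": finger opening in m.
Only numpy, scipy, OpenCV 4.12 (cv2) and the standard library are available. Lean on these libraries where they do the work, as an engineer would, in place of code of your own. Each camera call takes 0.05 s, during which the arm holds its last target.

### The job

Take the tallest of the three small upright containers (the clear vial with the crimped cap) and lay it on its side along the V-shaped rail of the vial clamp, between the end stop and the plunger, either way round, and let go of it. Then flip the safety catch up and fully back off the lever, and only then pull the lever towards you as far as it goes, so that the spring plunger pins the vial against the end stop. The lever springs back, so finish while holding it pulled; leave the other two containers standing where they are.

Things in the scene. Friction and masses are not known exactly. Their poses are not given: they have to be found in the camera images.
- vial_mid (a point): Centre (half-way up, on the axis) of the vial to be clamped: clear glass with a grey crimped cap, 20 mm in diameter (body radius 9.8), 57 mm tall, about 30 g, standing upright on the bench. Own z runs along its axis from foot to cap.
- short_vial_mid (a point): Centre of a shorter clear vial, 17 mm in diameter, 39 mm tall, standing on the bench: leave it alone.
- dark_bottle_mid (a point): Centre of a dark screw-capped bottle, 20 mm in diameter, 46 mm tall, standing on the bench: leave it alone.
- cradle (a point): Where the centre of the vial lying in the clamp's V-rail belongs, 60 mm above the bench, mid-way between end stop and plunger. y runs along the rail from stop to plunger (roughly the robot's left), x away from the robot, z up; the fixed clamp is turned a little. Rail 60 mm long, only 13 mm wide so fingers straddle it; V sides rise 30 degrees, edges 8 mm below this point.
- stop_face (a point): Middle of the end stop's face, on the rail axis, 37.5 mm towards -y from the cradle point (axes as the cradle's). The stop is 34 mm wide, 12 mm thick, its top 8 mm above this point. The clamp's base plate (97 x 275 mm, 12 mm thick) runs from 33 mm behind this face to 242 mm beyond it in y; the rail's flange top is 42 mm below this point.
- plunger: The sprung plunger, a 14 mm black disc whose face is 37.5 mm towards +y from the cradle point at rest (gap between stop and plunger 75 mm); it moves to -y. Its housing, 40 mm wide, begins 13 mm behind the face and rises 18 mm above the axis. This entry's origin is not on it: it lies on the bench 59.5 mm towards +y from below the cradle point at rest.
- catch_ball (a point): Centre of the 16 mm black ball at the free end of the safety catch, a steel bar 68 mm from hinge to ball centre that lies over the lever arm with a plate hooking down in front of it. While the catch is down the ball is on the robot's side of the lever arm (38 mm before the arm's middle line), 104 mm above the bench; nothing is beside it along y for 30 mm.
- catch_pivot (a point): Point on the hinge axis of the safety catch, at the middle of the bar. Axes as the cradle's: the hinge runs along y, 104 mm above the bench, and the catch swings in the x-z plane: the ball goes from -x (towards the robot) up over the top to +x.
- catch (a joint): Angle of the safety catch (rad): 0 = down over the lever arm, which it blocks; 1.57 = standing straight up; 2.1 = fully back at its stop. Light friction, stays where it is left.
- lever_grip (a point): Point to grip on the lever's upright black knob: its axis, 124 mm above the bench. The knob is round, 20 mm in diameter, its top 143 mm and its foot 92 mm above the bench; the lever's flat arm lies below it at 80 to 92 mm. Near x = 0, y = +0.235 in the cradle's frame before pulling.
- lever_pivot (a point): Point on the upright hinge axis of the lever, at the height of lever_grip and 110 mm from it. Axes as the cradle's.
- lever (a joint): Angle of the lever (rad): 0 = at rest, arm along the clamp's +y (left); it turns counterclockwise seen from above, the knob coming towards the robot; 0.9 = stop, fully pulled. A spring returns it: 2 N at the knob at rest, about 10 N fully pulled. It drives the plunger 26.7 mm per rad, which pushes the vial to the end stop and presses it there.

How it is judged:
On the way, in this order (a step that is already met when the one before it is completed fails the run):
1. the vial lies along the V-rail between end stop and plunger, let go, with the catch still down (angle between the z axis of vial_mid and the y axis of cradle, either way round below 0.12 rad and x of vial_mid in the frame of cradle between -0.006 and 0.006 m and y of vial_mid in the frame of cradle between -0.014 and 0.014 m and z of vial_mid in the frame of cradle between -0.004 and 0.004 m and contact force between the fingers and vial below 0.2 N and value of joint catch below 0.5 rad), for 0.3 s.
2. the safety catch is flipped fully back, the lever still at rest (value of joint catch above 1.7 rad and value of joint lever below 0.2 rad), for 0.2 s.
At the end, for the whole second after the job is handed in: Gripper holds the lever pulled (over 0.75 of 0.9 rad, fingers on it with over 1 N); catch over 1.6 rad; vial along the rail within 7 deg, its centre within 6 mm sideways, 4 mm in height, 14 mm lengthwise of the cradle point, pressed by the plunger with over 2 N, not touched by the robot (angle between the z axis of vial_mid and the y axis of cradle, either way round below 0.12 rad and x of vial_mid in the frame of cradle between -0.006 and 0.006 m and y of vial_mid in the frame of cradle between -0.014 and 0.014 m and z of vial_mid in the frame of cradle between -0.004 and 0.004 m and value of joint catch above 1.6 rad and value of joint lever above 0.75 rad and contact force between the fingers and lever above 1 N and contact force between plunger and vial above 2 N and contact force between each of the arm, the fingers and vial below 0.2 N); the arm keeps its last pose, push and grip.
It fails at once if the lever is forced against the catch (value of joint lever above 0.2 rad and value of joint catch below 1 rad).
It fails at once if the short vial is knocked over or moved more than 30 mm (distance of short_vial_mid from where it was at the start of the episode above 0.03 m or angle between short_vial_mid's own z axis and vertical above 0.5 rad).
It fails at once if the dark bottle is knocked over or moved more than 30 mm (distance of dark_bottle_mid from where it was at the start of the episode above 0.03 m or angle between dark_bottle_mid's own z axis and vertical above 0.5 rad).
It also fails if it takes over 67 s, if anything falls off the work surface, if the arm or the gripper's body presses on something with over 40 N, if the wrist force passes 120 N, or if a joint passes its speed limit or range.

## Working session

There is one attempt and no reset: what is moved stays moved. The work goes in short steps, Python scripts to look and compute and a tool call to move; the robot and the scene stay as the last step left them, time stands still between calls to the robot, and variables do not carry over. Pictures are saved under pics/ and viewed, and the job is handed in when it is done.

Besides the shell and the picture viewer there is one more tool, called after "Emit:" as name([rows], argument=value, ...), one row to a line, values as JSON. play_rows: Moves the arm, as the interface text tells. Its arguments: {"type":"object","properties":{"deltas":{"type":"array","items":{"type":"array","items":{"type":"array","items":{"type":"number"}}}},"grip_force":{"type":"number"}},"required":["deltas"]}

```bash
mkdir -p pics; cat > h.py <<'E'
import numpy as np, cv2
from scipy.spatial.transform import Rotation as Ro
from station import ctrl, viewer, hand_in
def snap(name,fn):
    c=viewer.camera(name); cv2.imwrite('pics/'+fn,c['img'][:,:,::-1]); return c
def ray(c,u,v):
    R=cv2.Rodrigues(np.array(c['rvec'],float))[0]; t=np.array(c['tvec'],float).ravel()
    d=R.T@np.array([(u-c['cx'])/c['fx'],(v-c['cy'])/c['fy'],1.]); return -R.T@t, d/np.linalg.norm(d)
def onz(c,u,v,z):
    o,d=ray(c,u,v); return o+d*(z-o[2])/d[2]
def tri(c1,p1,c2,p2):
    o1,d1=ray(c1,*p1);o2,d2=ray(c2,*p2)
    s=np.linalg.lstsq(np.stack([d1,-d2],1),o2-o1,rcond=None)[0]
    a=o1+d1*s[0];b=o2+d2*s[1]; return (a+b)/2,np.linalg.norm(a-b)
def proj(c,p):
    return cv2.projectPoints(np.array(p,float).reshape(-1,3),np.array(c['rvec'],float),np.array(c['tvec'],float),np.array([[c['fx'],0,c['cx']],[0,c['fy'],c['cy']],[0,0,1.]]),None)[0].reshape(-1,2)
E
python3 - <<'E'
from h import *
import pickle
C={}
for n in ['scene','side','wrist']:
    C[n]=snap(n,n+'0.png'); c=C[n]; o,d=ray(c,320,240); print(n,c['fx'],o.round(3),d.round(3))
pickle.dump(C,open('c0.pkl','wb'))
print(ctrl.get_obs())
E
```

```text
scene 440.9254267347949 [-0.029 -0.57   0.475] [ 0.6    0.669 -0.438]
side 533.4474553041513 [0.131 0.772 0.5  ] [ 0.38  -0.812 -0.442]
wrist 365.29102312852467 [0.55  0.073 0.385] [-0.011 -0.255 -0.967]
{'time_s': 0.15, 'qpos': array([-6.66016693e-02,  3.00351990e-01,  1.52140368e+00, -1.43489378e-05,
        1.32070507e+00, -6.65957615e-02]), 'joint_vel': array([ 0.00076475, -0.00109048, -0.0020996 ,  0.00021763, -0.00035547,
       -0.0011246 ]), 'tau': array([-2.50185103e-04, -5.31960297e+01, -3.52822959e+01,  7.07691838e-02,
        2.35654798e-02, -3.66386917e-05]), 'ee_pos': array([5.49811739e-01, 4.93469206e-06, 2.05026717e-01]), 'eef_rot': array([-1.62138179,  1.56992813,  3.09100484]), 'force': array([ 0.37542564, -0.53836836, -0.00781194]), 'moment': array([-0.01599301,  0.00391539, -0.00448032]), 'grip_width': 0.09379606605429584}
```

View pics/scene0.png

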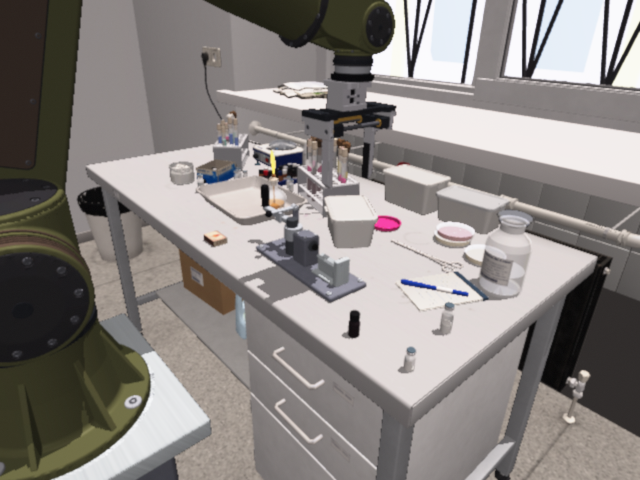

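View pics/side0.png

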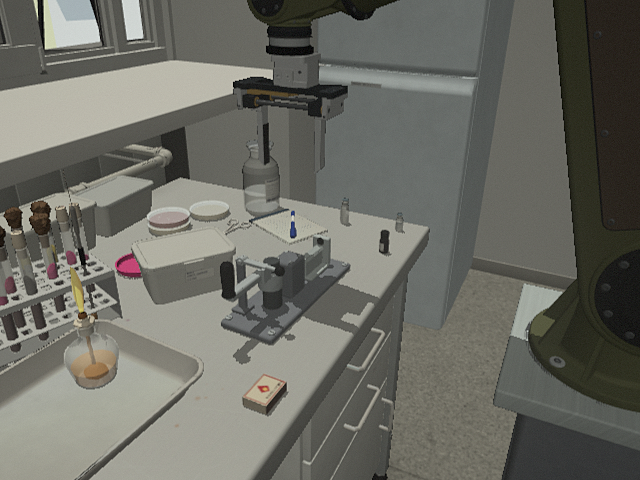

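View pics/wrist0.png

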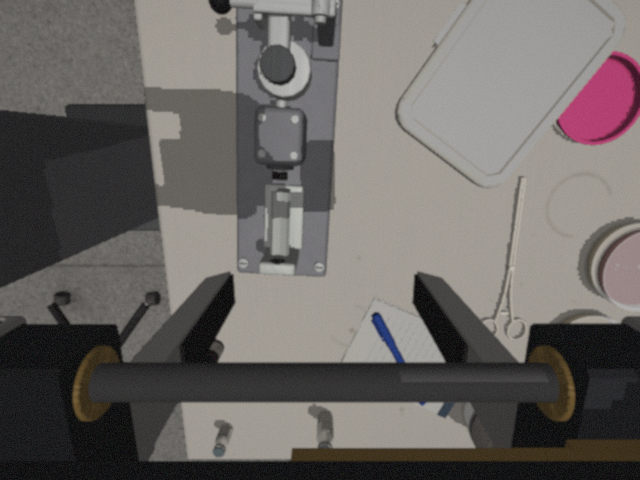

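```bash
python3 - <<'E'
import cv2
w=cv2.imread('pics/wrist0.png');s=cv2.imread('pics/scene0.png');d=cv2.imread('pics/side0.png')
cv2.imwrite('pics/wz.png',cv2.resize(w[0:290,190:390],None,fx=2.05,fy=2.05,interpolation=cv2.INTER_CUBIC))
cv2.imwrite('pics/sz.png',cv2.resize(s[200:380,240:480],None,fx=3.3,fy=3.3,interpolation=cv2.INTER_CUBIC))
cv2.imwrite('pics/dz.png',cv2.resize(d[180:350,210:430],None,fx=3.5,fy=3.5,interpolation=cv2.INTER_CUBIC))
E
```

```text
(no output)
```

View pics/wz.png

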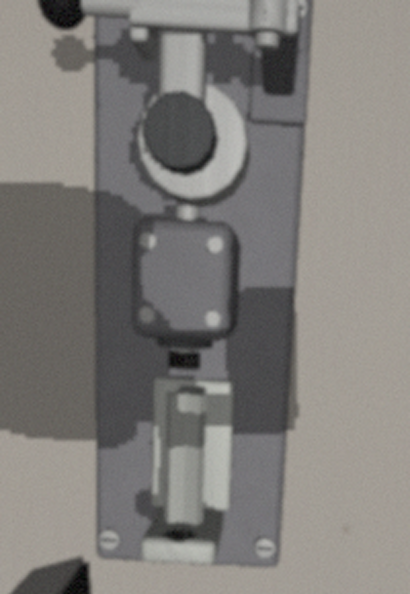

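View pics/sz.png

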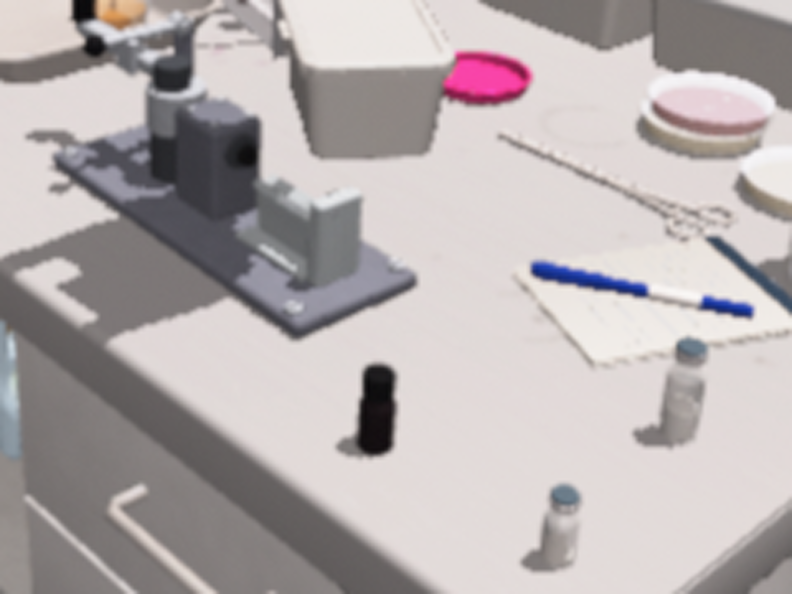

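View pics/dz.png

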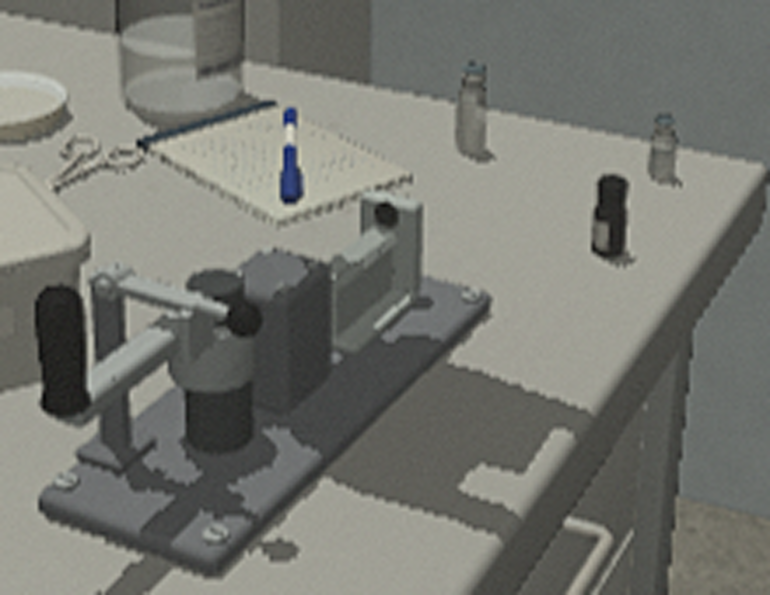

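```bash
python3 - <<'E'
from h import *
import pickle
C=pickle.load(open('c0.pkl','rb'))
w=lambda a,b:(190+a/2.05,b/2.05)
s=lambda a,b:(240+a/3.3,200+b/3.3)
d=lambda a,b:(210+a/3.5,180+b/3.5)
for n,f,pts in [('wrist',w,[(98,556),(277,564),(311,0),(97,20)]),('scene',s,[(57,157),(297,328),(414,275)]),('side',d,[(42,500),(218,568),(490,297)])]:
    for p in pts: print(n,p,onz(C[n],*f(*p),0.012).round(4))
print('stop top w',[onz(C['wrist'],*w(*p),0.068).round(4) for p in [(145,540),(215,543)]])
# vials: scene base/top ; side base/top
for nm,sb,st,db,dt in [('tall',(681,437),(691,348),(474,153),(474,68)),('short',(560,562),(565,494),(664,178),(664,118)),('dark',(376,447),(379,372),(612,250),(612,180))]:
    print(nm,'base',*tri(C['scene'],s(*sb),C['side'],d(*db)),'top',*tri(C['scene'],s(*st),C['side'],d(*dt)))
E
```

```text
wrist (98, 556) [ 0.4571 -0.0602  0.012 ]
wrist (277, 564) [ 0.5514 -0.0647  0.012 ]
wrist (311, 0) [0.566  0.1981 0.012 ]
wrist (97, 20) [0.4715 0.1903 0.012 ]
scene (57, 157) [0.467  0.1984 0.012 ]
scene (297, 328) [ 0.4516 -0.066   0.012 ]
scene (414, 275) [ 0.5449 -0.0692  0.012 ]
side (42, 500) [0.5595 0.2105 0.012 ]
side (218, 568) [0.4647 0.2183 0.012 ]
side (490, 297) [ 0.4532 -0.054   0.012 ]
stop top w [array([ 0.4924, -0.0327,  0.068 ]), array([ 0.5235, -0.0341,  0.068 ])]
tall base [ 0.54948322 -0.25627951 -0.00261857] 0.004392447955392442 top [ 0.54946672 -0.25446427  0.05511658] 0.0010055935369088136
short base [ 0.42588103 -0.27409758 -0.00175566] 0.0033341273684409415 top [ 0.42732034 -0.27214423  0.03836772] 0.0008883255285680293
dark base [ 4.20304783e-01 -1.60146850e-01 -8.64556193e-05] 0.0012980524889317586 top [ 0.42230562 -0.15770056  0.04509169] 0.00011395711563706436
```

```bash
python3 - <<'E'
import cv2
w=cv2.imread('pics/wrist0.png')
cv2.imwrite('pics/wz2.png',cv2.resize(w[175:285,225:345],None,fx=5,fy=5,interpolation=cv2.INTER_CUBIC))
from h import *
print(Ro.from_euler('xyz',ctrl.get_obs()['eef_rot']).as_matrix().round(3))
E
```

```text
[[-0.001  1.    -0.   ]
 [ 0.    -0.    -1.   ]
 [-1.    -0.001 -0.   ]]
```

View pics/wz2.png

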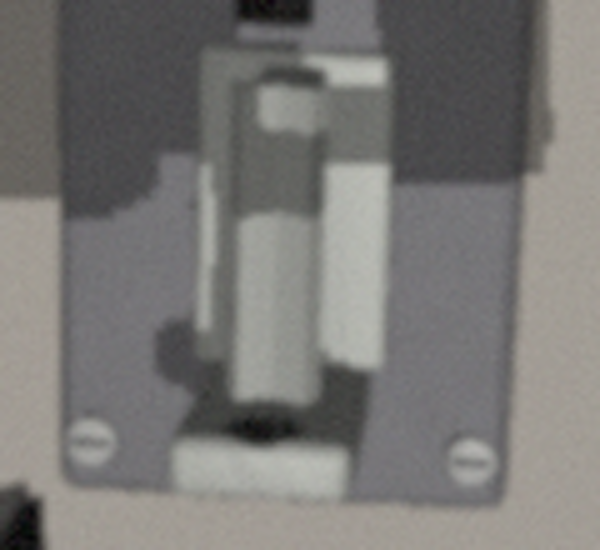

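Emit:
play_rows([
  [[0,0,0,0,0.14,0,60],[0,0,0,0,0.14,0,60],[0,0,0,0,0.14,0,60]],
], grip_force=15)

```text
time_s: 0.45
ee_pos: [0.5503, 0.0002, 0.2062]
eef_rot: [3.136, 1.145, 1.566]
force: [0.2, -0.1, 0.1]
grip_width: 0.0737
```

```bash
python3 - <<'E'
from h import *
import pickle
C=pickle.load(open('c0.pkl','rb'));c=C['wrist']
f=lambda a,b:(225+a/5,175+b/5)
for p,z in [((234,402),.052),((319,402),.052),((240,75),.052),((325,75),.052),((175,442),.068),((350,445),.068),((175,490),.068),((350,498),.068),((237,8),.06),((312,8),.06),((92,443),.012),((472,462),.012),((65,482),.012),((500,500),.012)]:
    print(p,onz(c,*f(*p),z).round(4))
print(ctrl.get_obs()['qpos'].round(3))
# plunger/ catch: scene+side
s=lambda a,b:(240+a/3.3,200+b/3.3)
d=lambda a,b:(210+a/3.5,180+b/3.5)
W=lambda a,b:(190+a/2.05,b/2.05)
print('ball',tri(C['scene'],s(94,44),C['side'],d(242,317)), 'w', onz(c,*W(62,5),.104))
print('knob mid side',onz(C['side'],*d(62,350),.1175), 'scene',onz(C['scene'],*s(84,10),.1175))
E
```

```text
(234, 402) [ 0.5004 -0.03    0.052 ]
(319, 402) [ 0.5166 -0.03    0.052 ]
(240, 75) [0.5037 0.0322 0.052 ]
(325, 75) [0.5192 0.0322 0.052 ]
(175, 442) [ 0.4917 -0.0327  0.068 ]
(350, 445) [ 0.5237 -0.0332  0.068 ]
(175, 490) [ 0.4913 -0.0419  0.068 ]
(350, 498) [ 0.5235 -0.0435  0.068 ]
(237, 8) [0.5047 0.045  0.06  ]
(312, 8) [0.5179 0.045  0.06  ]
(92, 443) [ 0.4636 -0.0516  0.012 ]
(472, 462) [ 0.5452 -0.0558  0.012 ]
(65, 482) [ 0.4573 -0.0605  0.012 ]
(500, 500) [ 0.5512 -0.0645  0.012 ]
[-0.265  0.344  1.519  0.416  1.41  -0.361]
ball (array([0.47999896, 0.1669573 , 0.10413162]), np.float64(0.00029196101910440315)) w [0.47958131 0.16577172 0.104     ]
knob mid side [0.51904606 0.24301624 0.1175    ] scene [0.49079202 0.19311426 0.1175    ]
```

Emit:
play_rows([
  [[0,0,0,0,-0.14,0,60],[0,0,0,0,-0.14,0,60],[0,0,0,0,-0.14,0,60],[0,0,35,0,-0.14,0,60],[0,0,35,0,-0.14,0,60],[0,0,35,0,-0.14,0,60]],
])

```text
time_s: 1.05
ee_pos: [0.5501, -0.1042, 0.2203]
eef_rot: [-0.0, 1.145, -1.57]
force: [-0.5, -0.5, 0.7]
grip_width: 0.0599
```

```bash
python3 - <<'E'
from h import *
o=ctrl.get_obs();print(o['qpos'].round(3),o['ee_pos'].round(4));print(Ro.from_euler('xyz',o['eef_rot']).as_matrix().round(3))
E
```

```text
[-0.053  0.308  1.533 -0.442  1.303  0.065] [ 0.5501 -0.1042  0.2203]
[[ 0.     1.     0.001]
 [-0.413  0.001 -0.911]
 [-0.911 -0.     0.413]]
```

```bash
cat >> h.py <<'E'
def frame(d,y):
    d=np.array(d,float);d/=np.linalg.norm(d);y=np.array(y,float);y-=d*(d@y);y/=np.linalg.norm(y)
    return np.stack([d,y,np.cross(d,y)],1)
def cur():
    o=ctrl.get_obs();return o['ee_pos'],Ro.from_euler('xyz',o['eef_rot']).as_matrix()
def plan(p1,R1,N,g,p0=None,R0=None):
    if p0 is None:p0,R0=cur()
    # N equal rows; body-frame constant rotation
    rv=Ro.from_matrix(R0.T@R1).as_rotvec()/N; rv=rv.round(3)
    p=p0.copy();R=R0.copy();rows=[]
    for i in range(N):
        tgt=p0+(p1-p0)*(i+1)/N
        dd=(R.T@(tgt-p)*1000).round(1); rows.append([*dd.tolist(),*rv.tolist(),g])
        p=p+R@dd/1000; R=R@Ro.from_rotvec(rv).as_matrix()
    print('[['+',\n'.join(str(r) for r in rows)+']]  max turn',np.linalg.norm(rv).round(3),'step',np.abs(np.linalg.norm([r[:3] for r in rows],axis=1)).max().round(1),'end err mm',((p1-p)*1000).round(1))
    return p,R
th=np.deg2rad(40);az=np.deg2rad(-80)
dpick=np.array([np.cos(az)*np.cos(th),np.sin(az)*np.cos(th),-np.sin(th)])
Rpick=frame(dpick,[-np.sin(az),np.cos(az),0])
V=np.array([.5495,-.255,.030])
ppick=V+.019*dpick
CR=np.array([.5102,.005,.060]);psi=-.047
RC=Ro.from_euler('z',psi).as_matrix()
E
python3 - <<'E'
from h import *
print(ppick,Rpick.round(3))
plan(ppick-.08*dpick,Rpick,6,60)
E
```

```text
[ 0.55202742 -0.26933372  0.01778704] [[ 0.133  0.985  0.112]
 [-0.754  0.174 -0.633]
 [-0.643  0.     0.766]]
[[[30.1, -1.5, 5.5, -0.023, -0.074, 0.018, 60],
[30.5, -2.1, 3.2, -0.023, -0.074, 0.018, 60],
[30.5, -2.7, 0.9, -0.023, -0.074, 0.018, 60],
[30.5, -3.2, -1.4, -0.023, -0.074, 0.018, 60],
[30.2, -3.7, -3.7, -0.023, -0.074, 0.018, 60],
[29.8, -4.2, -6.1, -0.023, -0.074, 0.018, 60]]]  max turn 0.08 step 30.7 end err mm [0. 0. 0.]
```

Emit:
play_rows([
  [[30,-1.5,5.5,-0.023,-0.074,0.018,60],[30.5,-2,3,-0.023,-0.074,0.018,60],[30.5,-2.5,1,-0.023,-0.074,0.018,60],[30.5,-3,-1.5,-0.023,-0.074,0.018,60],[30,-4,-3.5,-0.023,-0.074,0.018,60],[30,-4,-6,-0.023,-0.074,0.018,60],[0,0,0,0,0,0,60],[0,0,0,0,0,0,60]],
])

```text
time_s: 1.85
ee_pos: [0.5513, -0.1965, 0.0846]
eef_rot: [-0.019, 0.751, -1.43]
force: [-1.3, 0.1, 0.1]
grip_width: 0.0598
```

```bash
python3 - <<'E'
from h import *
import pickle
o=ctrl.get_obs();print(o['qpos'].round(3),o['ee_pos'].round(4),(ppick-.08*dpick).round(4));print((cur()[1]).round(3))
C={n:snap(n,n+'1.png') for n in ['wrist','scene']}
pickle.dump(C,open('c1.pkl','wb'))
plan(ppick,Rpick,5,60)
E
```

```text
[-0.071  0.513  1.764 -1.041  0.977  0.437] [ 0.5513 -0.1965  0.0846] [ 0.5414 -0.209   0.0692]
[[ 0.103  0.988  0.115]
 [-0.724  0.154 -0.673]
 [-0.682 -0.014  0.731]]
[[[19.8, -2.0, -0.1, -0.001, -0.01, 0.005, 60],
[19.8, -2.0, -0.2, -0.001, -0.01, 0.005, 60],
[19.7, -2.2, -0.5, -0.001, -0.01, 0.005, 60],
[19.8, -2.2, -0.7, -0.001, -0.01, 0.005, 60],
[19.7, -2.4, -0.8, -0.001, -0.01, 0.005, 60]]]  max turn 0.011 step 19.9 end err mm [ 0.  0. -0.]
```

View pics/wrist1.png

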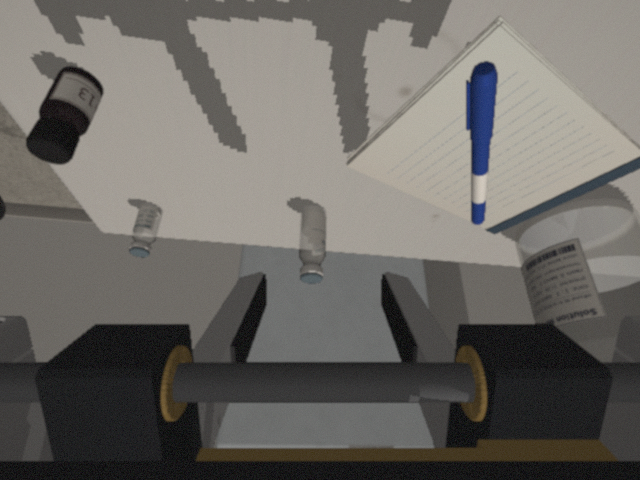

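View pics/scene1.png

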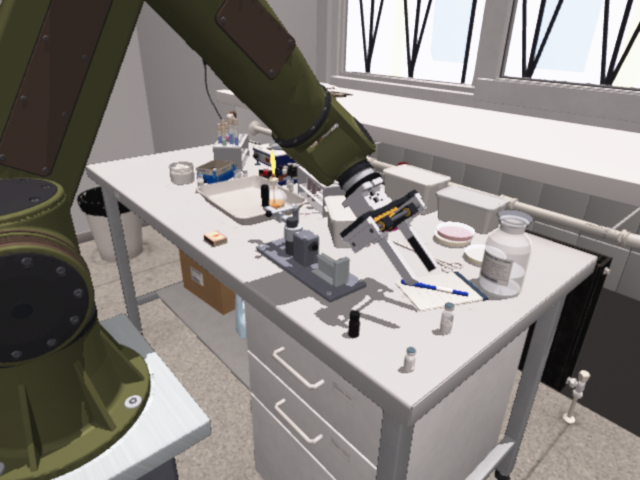

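```bash
sed -i 's/^th=.*/th=np.deg2rad(50);az=np.deg2rad(-90)/' h.py; python3 - <<'E'
from h import *
import pickle
C=pickle.load(open('c1.pkl','rb'))
print(onz(C['wrist'],312,276,.055),onz(C['wrist'],312,240,.0285), tri(C['wrist'],(312,276),C['scene'],(449,306)))
print('pre',ppick-.06*dpick)
plan(ppick-.06*dpick,Rpick,4,60)
E
```

```text
[ 0.55158794 -0.25336185  0.055     ] [ 0.55033434 -0.24967948  0.0285    ] (array([ 0.55079911, -0.25376274,  0.05374101]), np.float64(0.002667311811923204))
pre [ 0.5495     -0.22864571  0.06140782]
[[[9.9, -1.6, 1.0, 0.03, 0.031, -0.024, 60],
[9.8, -1.4, 1.3, 0.03, 0.031, -0.024, 60],
[9.9, -1.1, 1.7, 0.03, 0.031, -0.024, 60],
[9.8, -0.8, 2.0, 0.03, 0.031, -0.024, 60]]]  max turn 0.049 step 10.1 end err mm [-0.  0.  0.]
```

Emit:
play_rows([
  [[10,-1.5,1,0.03,0.031,-0.024,60],[10,-1.5,1,0.03,0.031,-0.024,60],[10,-1,2,0.03,0.031,-0.024,60],[10,-1,2,0.03,0.031,-0.024,60],[0,0,0,0,0,0,60]],
])

```text
time_s: 2.45
ee_pos: [0.5492, -0.2301, 0.0607]
eef_rot: [0.001, 0.874, -1.572]
force: [0.3, 0.5, 0.8]
grip_width: 0.0601
```

```bash
python3 - <<'E'
from h import *
o=ctrl.get_obs();print(o['qpos'].round(3),o['ee_pos'].round(4),(ppick-.06*dpick).round(4));print((cur()[1]).round(3))
plan(ppick+[.001,.001,0],Rpick,4,60)
E
```

```text
[-0.169  0.565  1.68  -0.871  0.973  0.372] [ 0.5492 -0.2301  0.0607] [ 0.5495 -0.2286  0.0614]
[[-0.001  1.    -0.001]
 [-0.642 -0.001 -0.767]
 [-0.767  0.     0.642]]
[[[14.5, 0.3, -0.3, -0.0, -0.0, 0.0, 60],
[14.4, 0.4, -0.4, -0.0, -0.0, 0.0, 60],
[14.5, 0.3, -0.3, -0.0, -0.0, 0.0, 60],
[14.5, 0.3, -0.3, -0.0, -0.0, 0.0, 60]]]  max turn 0.0 step 14.5 end err mm [0.  0.1 0. ]
```

Emit:
play_rows([
  [[14.5,0.3,-0.3,0,0,0,60],[14.5,0.3,-0.3,0,0,0,60],[14.5,0.3,-0.3,0,0,0,60],[14.5,0.3,-0.3,0,0,0,60],[0,0,0,0,0,0,60]],
])

```text
time_s: 2.95
ee_pos: [0.5488, -0.2663, 0.0122]
eef_rot: [-0.007, 0.875, -1.577]
force: [-0.3, -0.3, -0.3]
grip_width: 0.0601
```

```bash
python3 - <<'E'
from h import *
o=ctrl.get_obs();print(o['qpos'].round(3),o['ee_pos'].round(4),ppick)
snap('wrist','wrist2.png'); snap('scene','scene2.png')
import cv2
a=cv2.imread('pics/scene2.png')[260:400,360:500];cv2.imwrite('pics/scene2z.png',cv2.resize(a,None,fx=4,fy=4))
E
```

```text
[-0.233  0.658  1.67  -0.937  0.887  0.411] [ 0.5488 -0.2663  0.0122] [ 0.5495     -0.26721296  0.01544516]
```

View pics/wrist2.png

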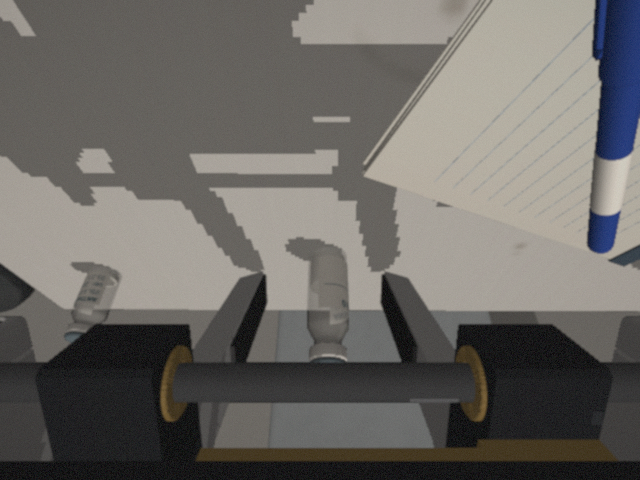

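View pics/scene2z.png

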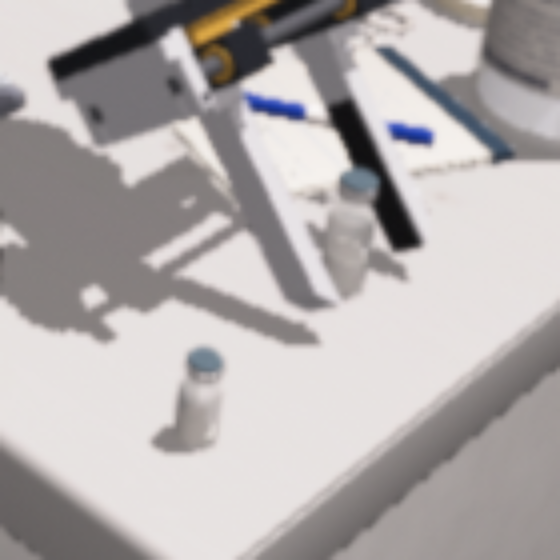

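Emit:
play_rows([
  [[-2,1.5,2,0,0,0,60],[0,0,0,0,0,0,40],[0,0,0,0,0,0,10],[0,0,0,0,0,0,10],[0,0,0,0,0,0,10],[0,0,0,0,0,0,10]],
], grip_force=15)

```text
time_s: 3.65
ee_pos: [0.5515, -0.2656, 0.0172]
eef_rot: [-0.003, 0.874, -1.572]
force: [-0.2, -0.4, 0.1]
grip_width: 0.0232
```

```bash
python3 - <<'E'
from h import *
p,R=cur();print(p,R.round(3))
snap('wrist','wrist3.png')
plan(p+[-0.01,.05,.13],R,5,10)
E
```

```text
[ 0.55148077 -0.26560874  0.01721892] [[-0.001  1.     0.001]
 [-0.642  0.    -0.767]
 [-0.767 -0.002  0.642]]
[[[-26.4, -2.0, 9.0, 0.0, -0.0, 0.0, 10],
[-26.3, -2.1, 9.0, 0.0, -0.0, 0.0, 10],
[-26.4, -2.0, 9.0, 0.0, -0.0, 0.0, 10],
[-26.3, -2.0, 9.0, 0.0, -0.0, 0.0, 10],
[-26.4, -2.1, 9.1, 0.0, -0.0, 0.0, 10]]]  max turn 0.0 step 28.0 end err mm [ 0.  0. -0.]
```

View pics/wrist3.png

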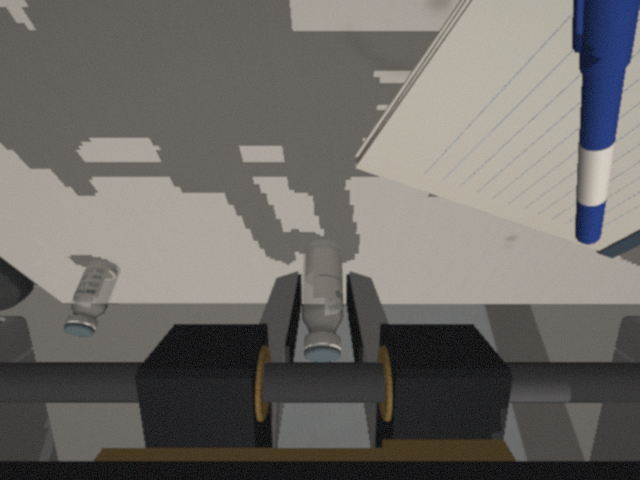

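Emit:
play_rows([
  [[0,0,0,0,0,0,10],[0,0,0,0,0,0,10],[0,0,0,0,0,0,10],[-13,-1,4.5,0,0,0,10],[-26,-2,9,0,0,0,10],[-26,-2,9,0,0,0,10],[-26,-2,9,0,0,0,10],[-26,-2,9,0,0,0,10],[-13,-1,4.5,0,0,0,10],[0,0,0,0,0,0,10]],
])

```text
time_s: 4.7
ee_pos: [0.5423, -0.2163, 0.1478]
eef_rot: [0.002, 0.874, -1.568]
force: [-0.6, -0.2, -0.6]
grip_width: 0.0188
```

```bash
cat >> h.py <<'E'
# place: d = +y_c*sin(th) - cos(th) z ; jaw along x_c (vial z -> -y_c)
dpl=RC@np.array([0,np.sin(th),-np.cos(th)]); Rpl=frame(dpl,RC@np.array([1.,0,0]))
E
python3 - <<'E'
from h import *
p,R=cur();print(p,R.round(3),ctrl.get_obs()['grip_width'],ctrl.get_obs()['qpos'].round(3))
import pickle
C={n:snap(n,n+'4.png') for n in ['side','scene']};pickle.dump(C,open('c4.pkl','wb'))
im=np.hstack([cv2.resize(cv2.imread('pics/side4.png')[60:260,260:460],None,fx=2,fy=2),cv2.resize(cv2.imread('pics/scene4.png')[180:380,320:520],None,fx=2,fy=2)]);cv2.imwrite('pics/z4.png',im)
print(Rpl.round(3)); print(np.linalg.norm(Ro.from_matrix(R.T@Rpl).as_rotvec()))
E
```

```text
[ 0.54233528 -0.2162817   0.14778785] [[ 0.002  1.    -0.   ]
 [-0.642  0.001 -0.767]
 [-0.767  0.002  0.642]] 0.01883227876572291 [-0.146  0.416  1.664 -0.795  1.096  0.245]
[[ 0.036  0.999 -0.03 ]
 [ 0.765 -0.047 -0.642]
 [-0.643  0.    -0.766]]
1.570195957291062
```

View pics/z4.png

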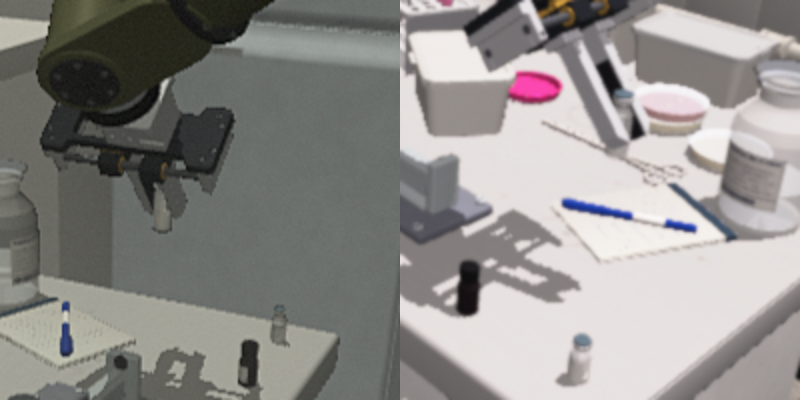

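```bash
cat >> h.py <<'E'
ppl=CR+RC@np.array([0,-.0033,0])+.019*dpl
E
python3 - <<'E'
from h import *
print(ppl)
p,R=plan(ppl+[0,0,.08],Rpl,14,10)
E
```

```text
[0.51072878 0.01624242 0.04778704]
[[[-9.7, -2.2, -13.6, 0.004, 0.112, 0.001, 10],
[-8.2, -2.2, -14.5, 0.004, 0.112, 0.001, 10],
[-6.4, -2.3, -15.4, 0.004, 0.112, 0.001, 10],
[-4.8, -2.3, -16.0, 0.004, 0.112, 0.001, 10],
[-2.9, -2.4, -16.4, 0.004, 0.112, 0.001, 10],
[-1.0, -2.5, -16.6, 0.004, 0.112, 0.001, 10],
[0.8, -2.5, -16.6, 0.004, 0.112, 0.001, 10],
[2.6, -2.6, -16.5, 0.004, 0.112, 0.001, 10],
[4.5, -2.7, -16.0, 0.004, 0.112, 0.001, 10],
[6.2, -2.7, -15.4, 0.004, 0.112, 0.001, 10],
[7.9, -2.8, -14.6, 0.004, 0.112, 0.001, 10],
[9.5, -2.9, -13.6, 0.004, 0.112, 0.001, 10],
[11.0, -2.9, -12.4, 0.004, 0.112, 0.001, 10],
[12.2, -3.0, -11.2, 0.004, 0.112, 0.001, 10]]]  max turn 0.112 step 16.9 end err mm [-0.  -0.  -0.1]
```

Emit:
play_rows([
  [[-10,-2,-13.5,0.004,0.112,0.001,10],[-8,-2,-14.5,0.004,0.112,0.001,10],[-6.5,-2.5,-15.5,0.004,0.112,0.001,10],[-5,-2.5,-16,0.004,0.112,0.001,10],[-3,-2.5,-16.5,0.004,0.112,0.001,10],[-1,-2.5,-16.5,0.004,0.112,0.001,10],[1,-2.5,-16.5,0.004,0.112,0.001,10],[2.5,-2.5,-16.5,0.004,0.112,0.001,10],[4.5,-2.5,-16,0.004,0.112,0.001,10],[6,-2.5,-15.5,0.004,0.112,0.001,10]],
])

```text
time_s: 5.8
ee_pos: [0.5199, -0.05, 0.1329]
eef_rot: [3.114, 1.142, 1.508]
force: [0.3, 0.5, -0.3]
grip_width: 0.0194
```

Emit:
play_rows([
  [[8,-3,-14.5,0.004,0.112,0.001,10],[9.5,-3,-13.5,0.004,0.112,0.001,10],[11,-3,-12.5,0.004,0.112,0.001,10],[12,-3,-11,0.004,0.112,0.001,10],[0,0,0,0,0,0,10],[0,0,0,0,0,0,10]],
])

```text
time_s: 6.4
ee_pos: [0.5108, 0.0154, 0.1278]
eef_rot: [3.136, 0.702, 1.515]
force: [0.9, 0.0, -0.6]
grip_width: 0.0193
```

```bash
python3 - <<'E'
from h import *
import pickle
p,R=cur();o=ctrl.get_obs();print(p,R.round(3),o['grip_width'],o['qpos'].round(3),o['force'])
C={n:snap(n,n+'5.png') for n in ['wrist','side','scene']};pickle.dump(C,open('c5.pkl','wb'))
im=np.hstack([cv2.resize(cv2.imread('pics/side5.png')[130:330,210:410],None,fx=2,fy=2),cv2.resize(cv2.imread('pics/scene5.png')[150:350,220:420],None,fx=2,fy=2)]);cv2.imwrite('pics/z5.png',im)
plan(ppl+[0,0,.02],Rpl,4,10)
E
```

```text
[0.51084876 0.01537469 0.12781999] [[ 0.042  0.999 -0.03 ]
 [ 0.763 -0.052 -0.645]
 [-0.645  0.004 -0.764]] 0.019292521204567998 [-0.434  0.477  1.72   0.801  1.42  -0.711] [ 0.89053537  0.04096338 -0.60270292]
[[[10.0, -0.3, 11.7, 0.001, 0.001, -0.002, 10],
[10.0, -0.2, 11.6, 0.001, 0.001, -0.002, 10],
[10.0, -0.2, 11.7, 0.001, 0.001, -0.002, 10],
[9.9, -0.2, 11.7, 0.001, 0.001, -0.002, 10]]]  max turn 0.002 step 15.4 end err mm [-0.  0.  0.]
```

View pics/z5.png

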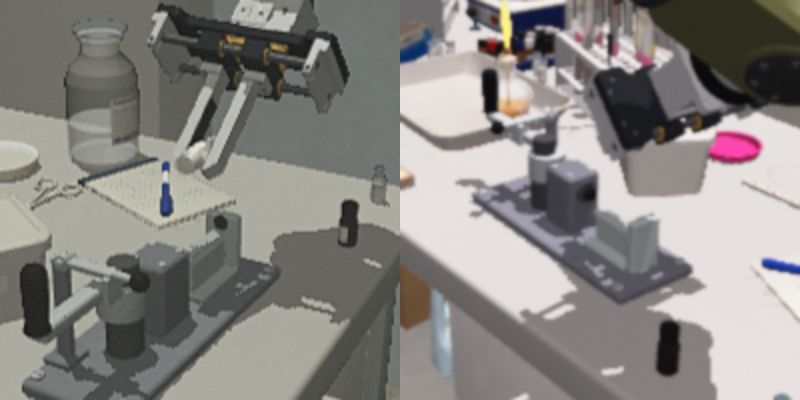

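View pics/wrist5.png

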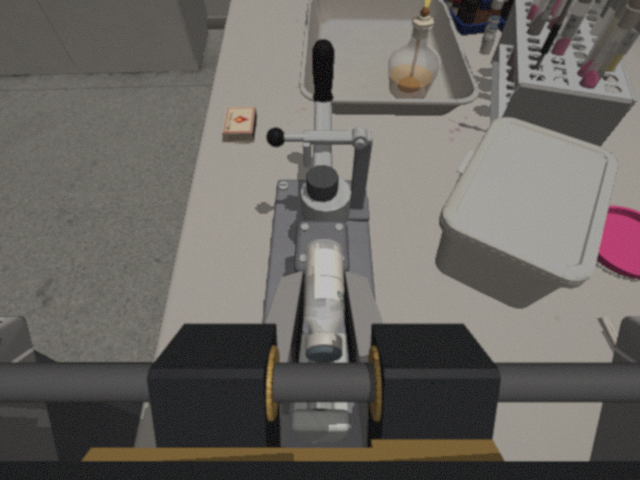

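Emit:
play_rows([
  [[10,-0.3,11.7,0,0,-0.002,10],[10,-0.2,11.7,0,0,-0.002,10],[10,-0.2,11.7,0,0,-0.002,10],[10,-0.2,11.7,0,0,-0.002,10],[0,0,0,0,0,0,10],[0,0,0,0,0,0,10]],
])

```text
time_s: 7.15
ee_pos: [0.5104, 0.0167, 0.067]
eef_rot: [3.141, 0.699, 1.526]
force: [-0.7, 0.4, -0.6]
grip_width: 0.0195
```

```bash
python3 - <<'E'
from h import *
import pickle
C5=pickle.load(open('c5.pkl','rb'));print('ball w5',onz(C5['wrist'],276,137,.104))
p,R=cur();o=ctrl.get_obs();print(p,R.round(3),o['grip_width'],o['force'])
C={n:snap(n,n+'6.png') for n in ['wrist','side','scene']};pickle.dump(C,open('c6.pkl','wb'))
im=np.hstack([cv2.resize(cv2.imread('pics/side6.png')[180:300,250:370],None,fx=4,fy=4,interpolation=2),cv2.resize(cv2.imread('pics/wrist6.png')[210:450,260:400],(280,480),interpolation=2)]);cv2.imwrite('pics/z6.png',im)
plan(ppl,Rpl,4,10)
E
```

```text
ball w5 [0.48008594 0.1672929  0.104     ]
[0.51036838 0.01670531 0.06697917] [[ 0.035  0.999 -0.028]
 [ 0.765 -0.045 -0.642]
 [-0.643  0.    -0.766]] 0.019455186586178546 [-0.66179434  0.38758286 -0.63435552]
[[[3.2, -0.0, 3.9, 0.001, 0.0, 0.0, 10],
[3.2, -0.0, 3.9, 0.001, 0.0, 0.0, 10],
[3.1, -0.0, 3.9, 0.001, 0.0, 0.0, 10],
[3.2, -0.0, 3.8, 0.001, 0.0, 0.0, 10]]]  max turn 0.001 step 5.0 end err mm [-0. -0. -0.]
```

View pics/z6.png

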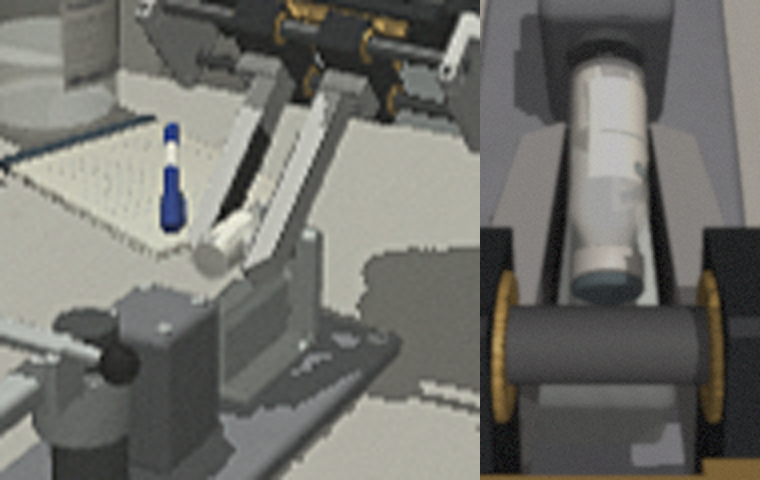

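```bash
python3 - <<'E'
from h import *
import pickle
C=pickle.load(open('c6.pkl','rb'))['side']
p,R=cur();g=p-.019*R[:,0];print('grasp',g)
y=RC[:,1]
print('pred foot',g+y*.0318,proj(C,g+y*.0318))
print('plunger face pred',proj(C,CR+y*.0375),'stop top corners inner',proj(C,[CR+RC@np.array([s*.017,-.0375,.008]) for s in(-1,1)]),'outer',proj(C,[CR+RC@np.array([s*.017,-.0495,.008]) for s in(-1,1)]))
x0,y0=250,180
im=cv2.imread('pics/side6.png')
for q in [g+y*.0318]+[CR+RC@np.array([s*.017,t,.008]) for s in(-1,1) for t in (-.0375,-.0495)]+[CR+RC@np.array([s*.020,.0505,.018]) for s in(-1,1)]+[CR+RC@np.array([-.0065,t,-.008]) for t in (-.03,.03)]:
    pass
z=cv2.resize(im[180:300,250:370],None,fx=6,fy=6,interpolation=2)
for q in [g+y*.0318]+[CR+RC@np.array([s*.017,t,.008]) for s in(-1,1) for t in (-.0375,-.0495)]+[CR+RC@np.array([s*.020,.0505,.018]) for s in(-1,1)]+[CR+RC@np.array([-.0065,t,-.008]) for t in (-.03,.03)]:
    u=((proj(C,q)[0]-[250,180]+.5)*6-.5).astype(int); cv2.circle(z,tuple(int(a) for a in u),4,(0,0,255),1)
cv2.imwrite('pics/z6b.png',z[:600])
E
```

```text
grasp [0.51004753 0.00199104 0.08008338]
pred foot [0.51154158 0.03375592 0.08008338] [[301.31907631 244.95532078]]
plunger face pred [[298.81082606 257.17111896]] stop top corners inner [[327.377322   238.82038432]
 [311.20282767 234.79165451]] outer [[330.36127362 236.35419056]
 [314.29969162 232.39796225]]
```

View pics/z6b.png

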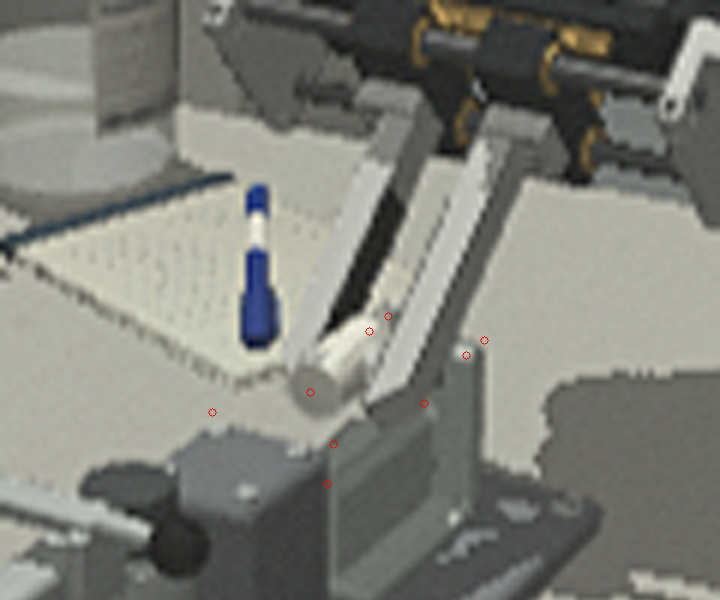

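Emit:
play_rows([
  [[3.2,0,3.9,0,0,0,10],[3.2,0,3.9,0,0,0,10],[3.2,0,3.9,0,0,0,10],[2.2,0,2.7,0,0,0,10],[0,0,0,0,0,0,10],[0,0,0,0,0,0,10]],
])

```text
time_s: 7.9
ee_pos: [0.5103, 0.0165, 0.0485]
eef_rot: [3.141, 0.699, 1.525]
force: [-2.4, -0.6, -1.4]
grip_width: 0.0192
```

```bash
python3 - <<'E'
from h import *
import pickle
p,R=cur();o=ctrl.get_obs();print(p,p-.019*R[:,0],o['grip_width'],o['force'])
C={n:snap(n,n+'7.png') for n in ['wrist','side','scene']};pickle.dump(C,open('c7.pkl','wb'))
im=np.hstack([cv2.resize(cv2.imread('pics/side7.png')[180:300,250:370],None,fx=4,fy=4,interpolation=2),cv2.resize(cv2.imread('pics/wrist7.png')[210:450,260:400],(280,480),interpolation=2)]);cv2.imwrite('pics/z7.png',im)
E
```

```text
[0.51025239 0.01645504 0.04848763] [0.50959323 0.00192508 0.06071243] 0.01918337020437284 [-2.41270383 -0.57603103 -1.41437496]
```

View pics/z7.png

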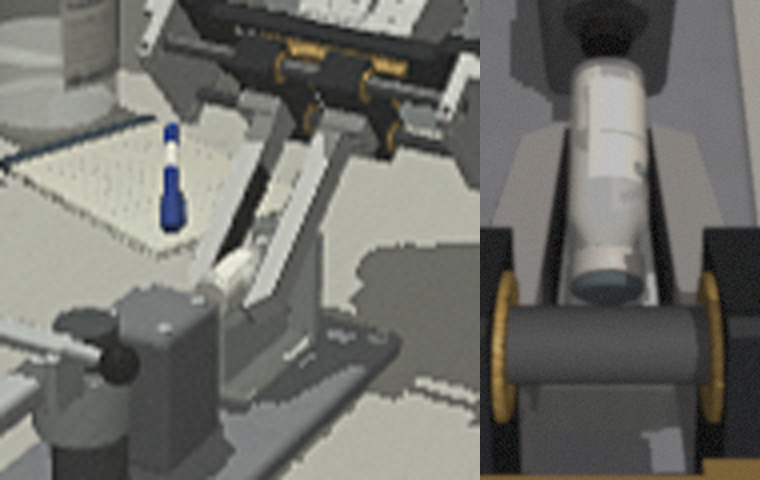

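Emit:
play_rows([
  [[0,-0.5,0,0,0,0,21],[0,0,0,0,0,0,24],[0,0,0,0,0,0,30],[0,0,0,0,0,0,38],[0,0,0,0,0,0,44],[0,0,0,0,0,0,44],[-10,0,0,0,0,0,44],[-20,0,0,0,0,0,44],[-30,0,0,0,0,0,44],[-30,0,0,0,0,0,44]],
])

```text
time_s: 9.05
ee_pos: [0.5065, -0.0535, 0.1077]
eef_rot: [3.14, 0.699, 1.525]
force: [0.2, -0.1, 0.4]
grip_width: 0.044
```

```bash
python3 - <<'E'
from h import *
import pickle
p,R=cur();o=ctrl.get_obs();print(p,o['grip_width'],o['force'])
C={n:snap(n,n+'8.png') for n in ['wrist','side','scene']};pickle.dump(C,open('c8.pkl','wb'))
im=np.hstack([cv2.resize(cv2.imread('pics/side8.png')[180:300,250:370],None,fx=4,fy=4,interpolation=2),cv2.resize(cv2.imread('pics/wrist8.png')[190:430,250:400],(300,480),interpolation=2)]);cv2.imwrite('pics/z8.png',im)
E
```

```text
[ 0.50652219 -0.05352261  0.1077025 ] 0.04398848600735946 [ 0.23142147 -0.11867309  0.40619972]
```

View pics/z8.png

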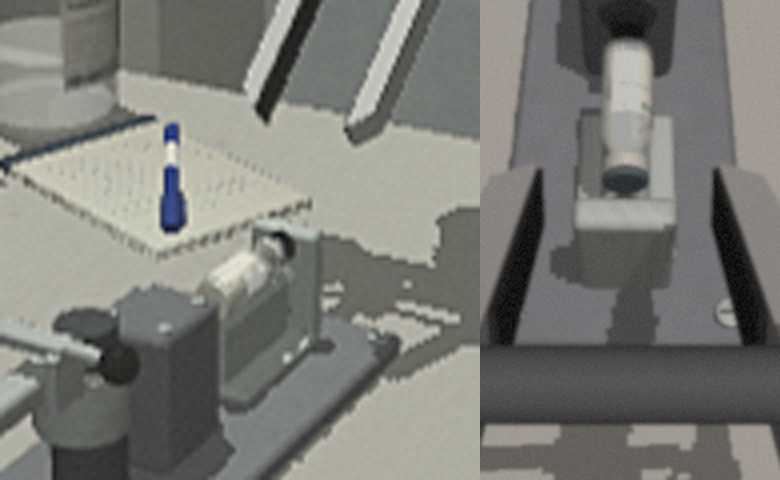

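View pics/wrist8.png

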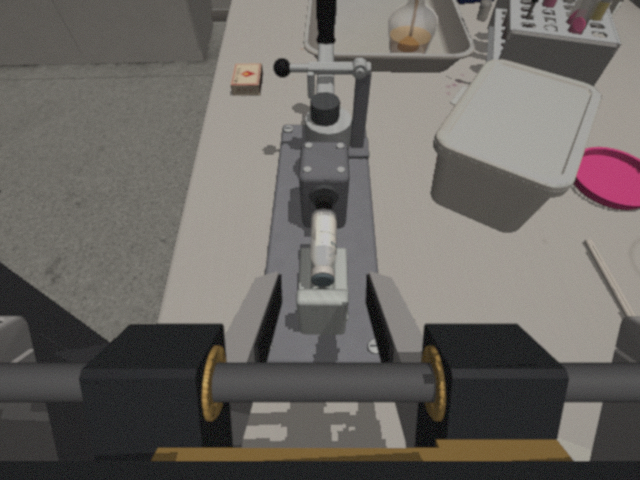

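```bash
cat >> h.py <<'E'
BALL=np.array([.480,.1672,.104])
PIV=BALL+RC@np.array([.068,0,0])
Rcat=frame([0,0,-1],RC@np.array([0,-1.,0]))
def ballat(a): return PIV+RC@np.array([-.068*np.cos(a),0,.068*np.sin(a)])
E
python3 - <<'E'
from h import *
import pickle
C=pickle.load(open('c8.pkl','rb'))
print('ball',onz(C['wrist'],282,67,.104))
f=lambda a,b:(250+(a-480)/2,190+b/2)
F=onz(C['wrist'],*f(629,45),.069);G=onz(C['wrist'],*f(627,178),.065)
for P in(F,G):print('foot/cap local',RC.T@(P-CR))
d=lambda a,b:(250+a/4,180+b/4)
print('side foot',RC.T@(onz(C['side'],*d(212,285),.06)-CR),'cap', RC.T@(onz(C['side'],*d(275,240),.06)-CR))
print(Rcat.round(3))
plan(BALL+[0,-.03,.11],Rcat,15,32)
E
```

```text
ball [0.47984276 0.16845257 0.104     ]
foot/cap local [-0.00022272  0.02454239  0.009     ]
foot/cap local [-0.00084564 -0.0296372   0.005     ]
side foot [0.00480894 0.01443101 0.        ] cap [ 0.0019942  -0.03956615  0.        ]
[[ 0.    -0.047 -0.999]
 [ 0.    -0.999  0.047]
 [-1.     0.     0.   ]]
[[[5.1, -2.4, -13.6, 0.098, -0.045, 0.045, 32],
[4.3, -3.9, -13.5, 0.098, -0.045, 0.045, 32],
[3.5, -5.4, -13.1, 0.098, -0.045, 0.045, 32],
[2.7, -6.8, -12.8, 0.098, -0.045, 0.045, 32],
[1.7, -8.2, -12.1, 0.098, -0.045, 0.045, 32],
[0.9, -9.3, -11.3, 0.098, -0.045, 0.045, 32],
[-0.1, -10.4, -10.3, 0.098, -0.045, 0.045, 32],
[-1.0, -11.4, -9.3, 0.098, -0.045, 0.045, 32],
[-2.0, -12.1, -8.0, 0.098, -0.045, 0.045, 32],
[-2.8, -12.8, -6.7, 0.098, -0.045, 0.045, 32],
[-3.7, -13.2, -5.3, 0.098, -0.045, 0.045, 32],
[-4.5, -13.4, -3.8, 0.098, -0.045, 0.045, 32],
[-5.2, -13.6, -2.3, 0.098, -0.045, 0.045, 32],
[-5.9, -13.4, -0.6, 0.098, -0.045, 0.045, 32],
[-6.6, -13.1, 0.9, 0.098, -0.045, 0.045, 32]]]  max turn 0.117 step 14.7 end err mm [ 0.  0. -0.]
```

Emit:
play_rows([
  [[-15,0,-18,0,0,0,40],[-22,0,-26,0,0,0,32],[-22,0,-26,0,0,0,32],[0,0,0,0,0,0,32]],
])

```text
time_s: 9.6
ee_pos: [0.5075, -0.0523, 0.2012]
eef_rot: [3.133, 0.701, 1.521]
force: [-1.0, 0.1, -0.7]
grip_width: 0.0321
```

```bash
python3 - <<'E'
from h import *
print(cur()[0])
plan(BALL+[0,0,.11],Rcat,16,32)
E
```

```text
[ 0.50752339 -0.05225513  0.20117086]
[[[9.9, -2.3, -9.4, 0.092, -0.043, 0.042, 32],
[9.3, -3.6, -9.6, 0.092, -0.043, 0.042, 32],
[8.8, -4.9, -9.5, 0.092, -0.043, 0.042, 32],
[8.1, -6.1, -9.4, 0.092, -0.043, 0.042, 32],
[7.5, -7.2, -9.2, 0.092, -0.043, 0.042, 32],
[6.7, -8.4, -8.7, 0.092, -0.043, 0.042, 32],
[6.0, -9.5, -8.2, 0.092, -0.043, 0.042, 32],
[5.3, -10.3, -7.5, 0.092, -0.043, 0.042, 32],
[4.4, -11.3, -6.7, 0.092, -0.043, 0.042, 32],
[3.8, -12.0, -5.8, 0.092, -0.043, 0.042, 32],
[2.9, -12.6, -4.8, 0.092, -0.043, 0.042, 32],
[2.3, -13.2, -3.8, 0.092, -0.043, 0.042, 32],
[1.5, -13.5, -2.6, 0.092, -0.043, 0.042, 32],
[0.9, -13.7, -1.4, 0.092, -0.043, 0.042, 32],
[0.3, -13.9, -0.2, 0.092, -0.043, 0.042, 32],
[-0.3, -13.8, 1.1, 0.092, -0.043, 0.042, 32]]]  max turn 0.11 step 13.9 end err mm [-0. -0. -0.]
```

Emit:
play_rows([
  [[10,-2.3,-9.4,0.092,-0.043,0.042,32],[9.3,-3.6,-9.6,0.092,-0.043,0.042,32],[8.8,-5,-9.5,0.092,-0.043,0.042,32],[8,-6,-9.4,0.092,-0.043,0.042,32],[7.5,-7.2,-9.2,0.092,-0.043,0.042,32],[6.7,-8.4,-8.7,0.092,-0.043,0.042,32],[6,-9.5,-8.2,0.092,-0.043,0.042,32],[5.3,-10.3,-7.5,0.092,-0.043,0.042,32]],
])

```text
time_s: 10.4
ee_pos: [0.4923, 0.0582, 0.2036]
eef_rot: [-2.713, 1.106, 1.123]
force: [0.8, 0.3, -0.3]
grip_width: 0.0323
```

Emit:
play_rows([
  [[4.4,-11.3,-6.7,0.092,-0.043,0.042,32],[3.8,-12,-5.8,0.092,-0.043,0.042,32],[3,-12.6,-4.8,0.092,-0.043,0.042,32],[2.3,-13.2,-3.8,0.092,-0.043,0.042,32],[1.5,-13.5,-2.6,0.092,-0.043,0.042,32],[1,-13.7,-1.4,0.092,-0.043,0.042,32],[0.3,-14,-0.2,0.092,-0.043,0.042,32],[-0.3,-13.8,1,0.092,-0.043,0.042,32],[0,0,0,0,0,0,32],[0,0,0,0,0,0,32]],
])

```text
time_s: 11.4
ee_pos: [0.479, 0.1675, 0.2101]
eef_rot: [-0.187, 1.557, 2.909]
force: [-0.3, -0.2, -0.2]
grip_width: 0.0321
```

```bash
python3 - <<'E'
from h import *
import pickle
o=ctrl.get_obs();print(o['qpos'].round(3))
p,R=cur();print(p,R.round(3))
C={n:snap(n,n+'9.png') for n in ['wrist','side','scene']};pickle.dump(C,open('c9.pkl','wb'))
plan(BALL+[0,0,.03],Rcat,4,32)
E
```

```text
[0.261 0.208 1.625 0.007 1.32  1.876]
[0.47896857 0.16749287 0.2100889 ] [[-0.013 -0.046 -0.999]
 [ 0.003 -0.999  0.046]
 [-1.    -0.003  0.013]]
[[[19.3, -0.1, -0.4, -0.0, 0.003, 0.001, 32],
[19.3, -0.1, -0.4, -0.0, 0.003, 0.001, 32],
[19.2, -0.2, -0.2, -0.0, 0.003, 0.001, 32],
[19.3, -0.2, -0.3, -0.0, 0.003, 0.001, 32]]]  max turn 0.003 step 19.3 end err mm [-0. -0. -0.]
```

View pics/wrist9.png

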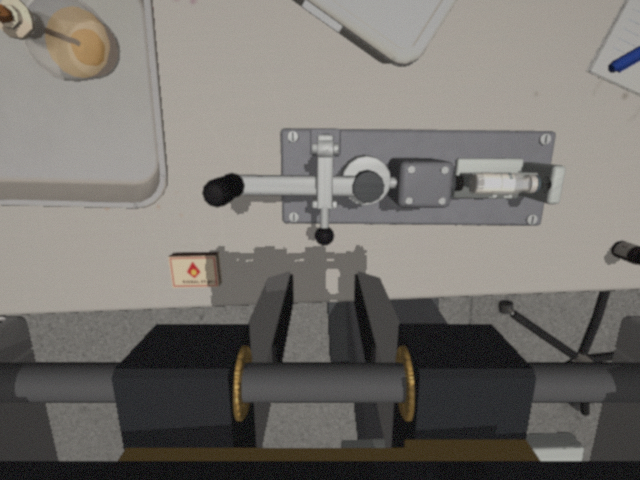

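View pics/side9.png

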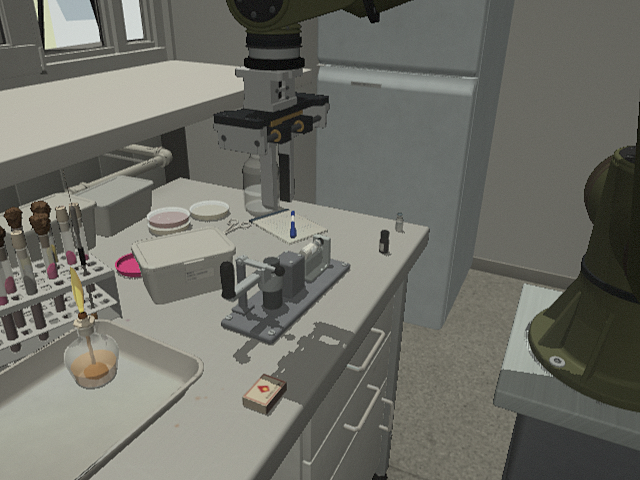

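```bash
python3 - <<'E'
from h import *
import pickle
C=pickle.load(open('c9.pkl','rb'));c=C['wrist']
print('ball',onz(c,324,236,.104),tri(c,(324,236),C['side'],(279,270.5)))
print('knob top',onz(c,216,191,.143),'pred knob',CR+RC@np.array([0,.235,.083]))
print('pred proj', proj(c,[CR+RC@np.array([0,.235,.083]),CR+RC@np.array([0,.235,.032])]))
cv2.imwrite('pics/z9.png',cv2.resize(cv2.imread('pics/wrist9.png')[140:260,180:380],None,fx=4,fy=4,interpolation=2))
E
```

```text
ball [0.47894927 0.1667359  0.104     ] (array([0.47962349, 0.1670628 , 0.10471401]), np.float64(0.0011533732242597137))
knob top [0.52400186 0.23752245 0.143     ] pred knob [0.52124093 0.23974049 0.143     ]
pred proj [[213.24458137 195.22430867]
 [231.68755007 185.75646869]]
```

View pics/z9.png

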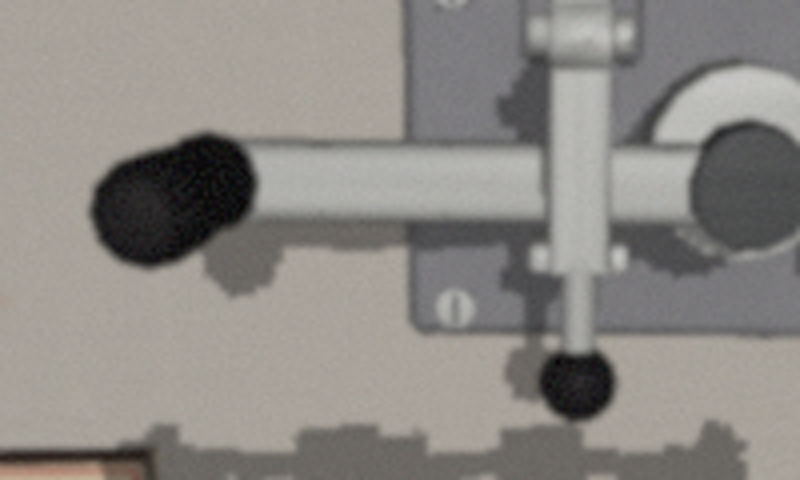

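Emit:
play_rows([
  [[19,0,-0.3,0,0.003,0.001,32],[19,0,-0.3,0,0.003,0.001,32],[19,0,-0.3,0,0.003,0.001,32],[19,0,-0.3,0,0.003,0.001,32],[0,0,0,0,0,0,32]],
])

```text
time_s: 12.05
ee_pos: [0.479, 0.1663, 0.1335]
eef_rot: [0.702, 1.567, -2.49]
force: [0.8, -0.3, 0.2]
grip_width: 0.0321
```

```bash
python3 - <<'E'
from h import *
import pickle
p,R=cur();print(p,R.round(3))
C={n:snap(n,n+'10.png') for n in ['wrist','side']};pickle.dump(C,open('c10.pkl','wb'))
cv2.imwrite('pics/z10.png',np.hstack([cv2.resize(cv2.imread('pics/wrist10.png'),None,fx=.75,fy=.75),cv2.resize(cv2.imread('pics/side10.png')[200:320,210:290],(240,360),interpolation=2)]))
plan(BALL+[0,0,-.008],Rcat,3,32)
E
```

```text
[0.47897479 0.16627994 0.13350178] [[-0.003 -0.05  -0.999]
 [-0.002 -0.999  0.05 ]
 [-1.     0.003  0.003]]
[[[13.4, -0.2, 0.1, -0.001, -0.0, -0.0, 32],
[13.3, -0.1, 0.1, -0.001, -0.0, -0.0, 32],
[13.4, -0.2, 0.1, -0.001, -0.0, -0.0, 32]]]  max turn 0.001 step 13.4 end err mm [ 0. -0.  0.]
```

View pics/z10.png

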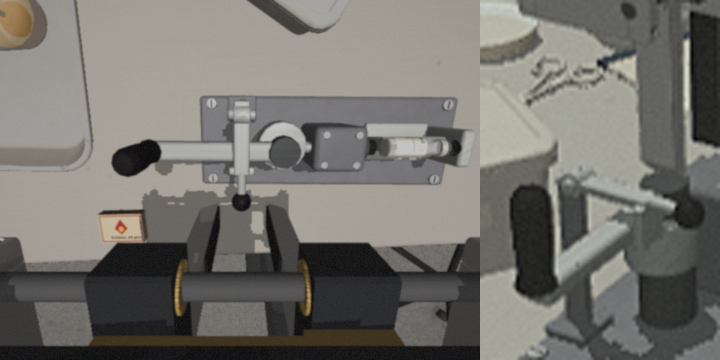

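Emit:
play_rows([
  [[13.3,0,0,0,0,0,32],[13.3,0,0,0,0,0,32],[13.3,0,0,0,0,0,32],[0,0,0,0,0,0,24],[0,0,0,0,0,0,10],[0,0,0,0,0,0,10],[0,0,0,0,0,0,10],[0,0,0,0,0,0,10]],
], grip_force=8)

```text
time_s: 12.95
ee_pos: [0.4803, 0.1672, 0.0959]
eef_rot: [2.045, 1.569, -1.146]
force: [-1.0, 0.5, -0.0]
grip_width: 0.015
```

```bash
python3 - <<'E'
from h import *
o=ctrl.get_obs();p,R=cur();print(p,R.round(3),o['grip_width'],o['force'])
snap('wrist','wrist11.png');snap('side','side11.png')
cv2.imwrite('pics/z11.png',np.hstack([cv2.resize(cv2.imread('pics/wrist11.png'),None,fx=.75,fy=.75),cv2.resize(cv2.imread('pics/side11.png')[200:320,210:290],(240,360),interpolation=2)]))
a=np.linspace(0,2.12,17); off=p-ballat(0)
q=p.copy()
for i in range(1,17):
    d=(R.T@(ballat(a[i])+off-q)*1000).round(1);q=q+R@d/1000;print(d.tolist())
E
```

```text
[0.4802686  0.16719493 0.09593014] [[ 0.001 -0.05  -0.999]
 [-0.002 -0.999  0.05 ]
 [-1.     0.001 -0.001]] 0.014959413362207281 [-1.01680155  0.52677969 -0.03502885]
[-9.0, 0.0, -0.6]
[-8.8, 0.0, -1.8]
[-8.5, 0.0, -2.9]
[-8.1, 0.0, -4.1]
[-7.4, 0.0, -5.0]
[-6.7, 0.0, -6.0]
[-5.9, 0.0, -6.9]
[-4.9, -0.0, -7.5]
[-3.9, -0.0, -8.1]
[-2.7, -0.0, -8.6]
[-1.6, -0.1, -8.9]
[-0.4, 0.0, -9.0]
[0.7, -0.0, -8.9]
[2.0, -0.0, -8.8]
[3.1, -0.1, -8.5]
[4.2, 0.0, -7.9]
```

View pics/z11.png

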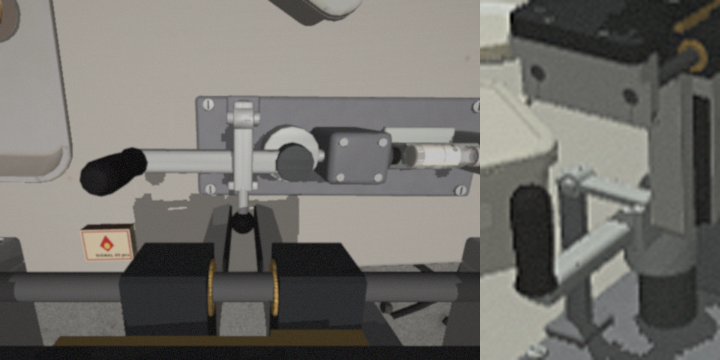

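Emit:
play_rows([
  [[-9,0,-0.6,0,0,0,10],[-8.8,0,-1.8,0,0,0,10],[-8.5,0,-2.9,0,0,0,10],[-8.1,0,-4.1,0,0,0,10],[-7.4,0,-5,0,0,0,10]],
])

```text
time_s: 13.55
ee_pos: [0.4949, 0.1664, 0.1383]
eef_rot: [1.838, 1.569, -1.354]
force: [0.6, 0.3, -1.6]
grip_width: 0.0149
```

```bash
python3 - <<'E'
from h import *
o=ctrl.get_obs();p,R=cur();print(p,o['grip_width'],o['force'])
snap('wrist','wrist12.png');snap('side','side12.png')
cv2.imwrite('pics/z12.png',np.hstack([cv2.resize(cv2.imread('pics/wrist12.png'),None,fx=.75,fy=.75),cv2.resize(cv2.imread('pics/side12.png')[200:320,210:290],(240,360),interpolation=2)]))
E
```

```text
[0.49489353 0.16637481 0.13832788] 0.014934413032254344 [ 0.57672686  0.31851212 -1.64560296]
```

View pics/z12.png

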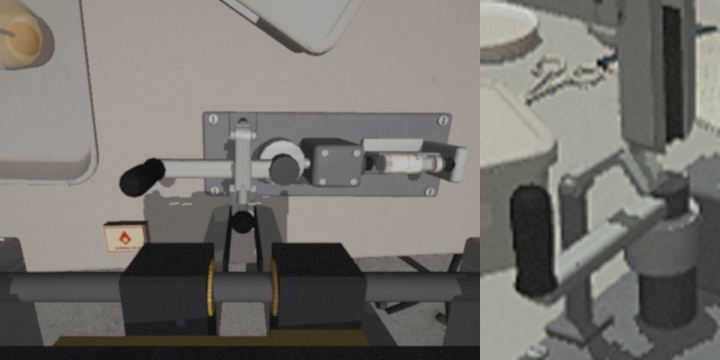

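Catch is following (bar raised with the ball between the pads). Continue the arc.

Emit:
play_rows([
  [[-6.7,0,-6,0,0,0,10],[-5.9,0,-6.9,0,0,0,10],[-4.9,0,-7.5,0,0,0,10],[-3.9,0,-8.1,0,0,0,10],[-2.7,0,-8.6,0,0,0,10],[-1.6,0,-8.9,0,0,0,10],[-0.4,0,-9,0,0,0,10],[0.7,0,-9,0,0,0,10]],
])

```text
time_s: 14.45
ee_pos: [0.5595, 0.1631, 0.163]
eef_rot: [2.025, 1.569, -1.167]
force: [-0.6, -2.8, 3.6]
grip_width: 0.0152
```

```bash
python3 - <<'E'
from h import *
o=ctrl.get_obs();p,R=cur();print(p,o['grip_width'],o['force'])
snap('wrist','wrist13.png');snap('side','side13.png')
cv2.imwrite('pics/z13.png',np.hstack([cv2.resize(cv2.imread('pics/wrist13.png'),None,fx=.75,fy=.75),cv2.resize(cv2.imread('pics/side13.png')[200:320,210:290],(240,360),interpolation=2)]))
E
```

```text
[0.55945949 0.16308867 0.16299951] 0.015217660397645086 [-0.57878774 -2.75166942  3.55894444]
```

View pics/z13.png

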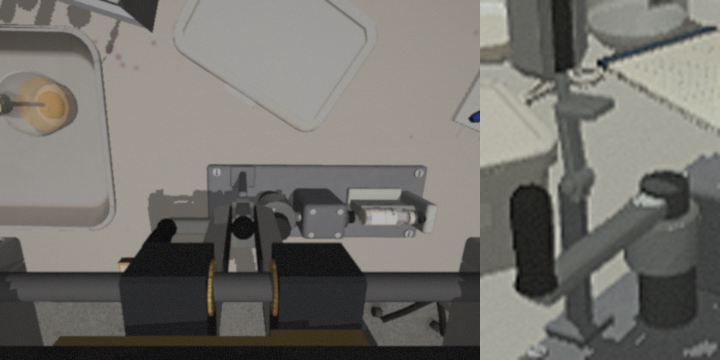

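Emit:
play_rows([
  [[2,0,-8.8,0,0,0,10],[3,0,-8.5,0,0,0,10],[4,0,-7.5,0,0,0,10],[0,0,0,0,0,0,10],[0,0,0,0,0,0,10],[0,0,0,0,0,0,10]],
])

```text
time_s: 15.15
ee_pos: [0.5832, 0.1619, 0.1535]
eef_rot: [1.545, 1.569, -1.646]
force: [2.3, -5.4, 2.7]
grip_width: 0.0152
```

```bash
python3 - <<'E'
from h import *
o=ctrl.get_obs();p,R=cur();print(p,o['grip_width'],o['force'])
snap('scene','scene14.png');snap('side','side14.png')
cv2.imwrite('pics/z14.png',np.hstack([cv2.resize(cv2.imread('pics/scene14.png')[180:300,230:390],None,fx=3,fy=3),cv2.resize(cv2.imread('pics/side14.png')[200:320,210:290],(240,360),interpolation=2)]))
E
```

```text
[0.58321493 0.16186136 0.15353376] 0.015173693002226225 [ 2.26669806 -5.42522094  2.72673046]
```

View pics/z14.png

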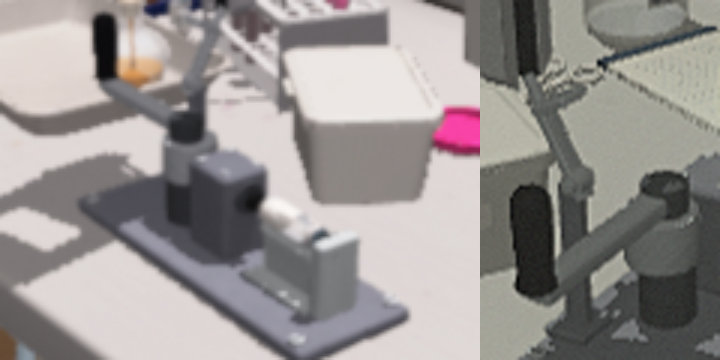

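Emit:
play_rows([
  [[0,0,0,0,0,0,20],[0,0,0,0,0,0,30],[0,0,0,0,0,0,30],[-15,0,0,0,0,0,30],[-25,0,0,0,0,0,30],[-25,0,0,0,0,0,30],[-15,0,0,0,0,0,30],[0,0,0,0,0,0,30]],
])

```text
time_s: 16.05
ee_pos: [0.5837, 0.1626, 0.2358]
eef_rot: [2.969, 1.567, -0.222]
force: [0.2, 0.2, -1.1]
grip_width: 0.03
```

```bash
cat >> h.py <<'E'
KNOB=np.array([.522,.239,.124])
Rkn=frame([0,0,-1],RC@np.array([1.,0,0]))
E
python3 - <<'E'
from h import *
import pickle
o=ctrl.get_obs();p,R=cur();print(p,o['grip_width'],o['force'])
C={n:snap(n,n+'15.png') for n in ['scene','side','wrist']};pickle.dump(C,open('c15.pkl','wb'))
cv2.imwrite('pics/z15.png',np.hstack([cv2.resize(cv2.imread('pics/scene15.png')[180:300,230:390],None,fx=3,fy=3),cv2.resize(cv2.imread('pics/side15.png')[200:320,210:290],(240,360),interpolation=2)]))
plan(np.array([.522,.219,.205]),Rkn,14,44)
E
```

```text
[0.58370128 0.16260213 0.23582919] 0.030036855311386158 [ 0.1602755   0.18020656 -1.1040641 ]
[[[2.0, -3.8, 4.5, -0.112, 0.0, -0.0, 44],
[1.9, -4.4, 4.1, -0.112, 0.0, -0.0, 44],
[2.0, -4.7, 3.6, -0.112, 0.0, -0.0, 44],
[2.0, -5.1, 3.0, -0.112, 0.0, -0.0, 44],
[1.9, -5.4, 2.4, -0.112, 0.0, -0.0, 44],
[2.0, -5.7, 1.8, -0.112, 0.0, -0.0, 44],
[1.9, -5.8, 1.2, -0.112, 0.0, -0.0, 44],
[2.0, -5.9, 0.4, -0.112, 0.0, -0.0, 44],
[2.0, -6.0, -0.1, -0.112, 0.0, -0.0, 44],
[1.9, -5.9, -0.8, -0.112, 0.0, -0.0, 44],
[2.0, -5.7, -1.5, -0.112, 0.0, -0.0, 44],
[2.0, -5.6, -2.1, -0.112, 0.0, -0.0, 44],
[1.9, -5.2, -2.8, -0.112, 0.0, -0.0, 44],
[2.0, -5.0, -3.3, -0.112, 0.0, -0.0, 44]]]  max turn 0.112 step 6.3 end err mm [ 0. -0.  0.]
```

View pics/z15.png

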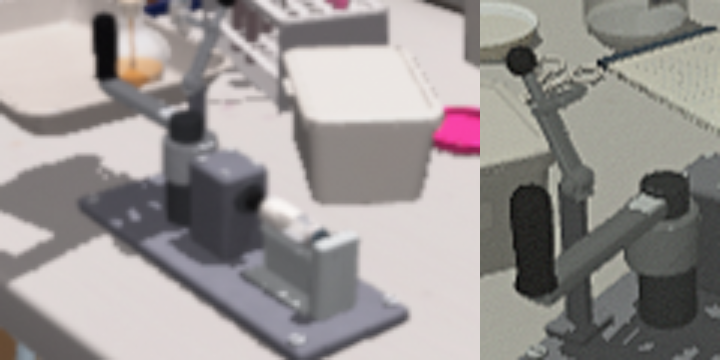

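View pics/wrist15.png

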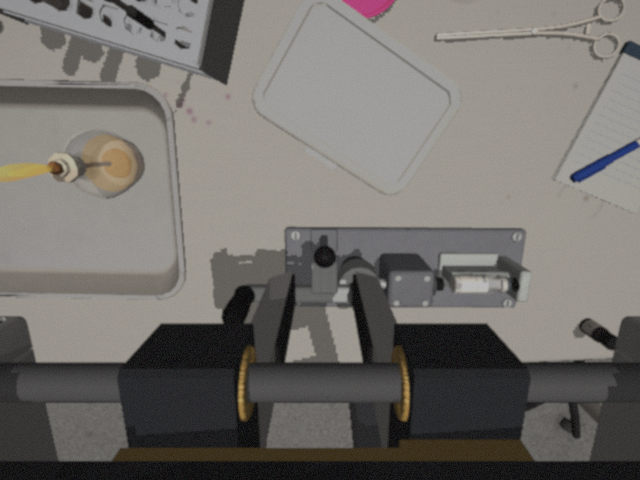

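Emit:
play_rows([
  [[2,-3.8,4.5,-0.112,0,0,44],[2,-4.4,4.1,-0.112,0,0,44],[2,-4.7,3.6,-0.112,0,0,44],[2,-5.1,3,-0.112,0,0,44],[2,-5.4,2.4,-0.112,0,0,44],[2,-5.7,1.8,-0.112,0,0,44],[2,-5.8,1.2,-0.112,0,0,44]],
])

```text
time_s: 16.9
ee_pos: [0.5522, 0.1906, 0.2182]
eef_rot: [0.113, 1.568, -2.289]
force: [0.3, 0.5, 0.8]
grip_width: 0.0441
```

Emit:
play_rows([
  [[2,-5.9,0.4,-0.112,0,0,44],[2,-6,0,-0.112,0,0,44],[2,-5.9,-0.8,-0.112,0,0,44],[2,-5.7,-1.5,-0.112,0,0,44],[2,-5.6,-2.1,-0.112,0,0,44],[2,-5.2,-2.8,-0.112,0,0,44],[2,-5,-3.3,-0.112,0,0,44],[0,0,0,0,0,0,44],[0,0,0,0,0,0,44]],
])

```text
time_s: 17.8
ee_pos: [0.5222, 0.2188, 0.205]
eef_rot: [-0.373, 1.568, -1.999]
force: [0.7, 0.1, -0.2]
grip_width: 0.0437
```

```bash
python3 - <<'E'
from h import *
import pickle
o=ctrl.get_obs();p,R=cur();print(p,R.round(3),o['qpos'].round(3))
C={n:snap(n,n+'16.png') for n in ['scene','side','wrist']};pickle.dump(C,open('c16.pkl','wb'))
cv2.imwrite('pics/z16.png',np.hstack([cv2.resize(cv2.imread('pics/scene16.png')[160:280,230:350],None,fx=3,fy=3),cv2.resize(cv2.imread('pics/side16.png')[200:320,200:320],None,fx=3,fy=3,interpolation=2)]))
E
```

```text
[0.52223756 0.21883295 0.20501504] [[-0.001  0.998 -0.056]
 [-0.002 -0.056 -0.998]
 [-1.    -0.001  0.002]] [ 0.333  0.338  1.473 -0.002  1.333  0.389]
```

View pics/z16.png

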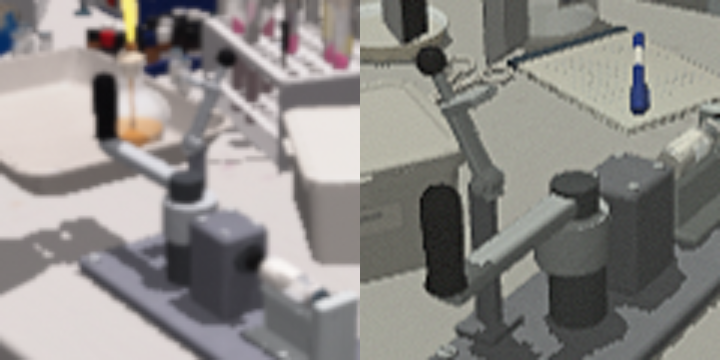

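View pics/wrist16.png

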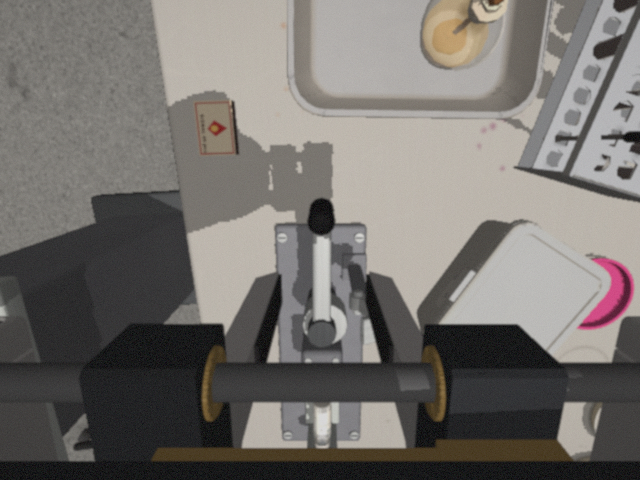

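```bash
python3 - <<'E'
from h import *
import pickle
C=pickle.load(open('c16.pkl','rb'))
print('top w',onz(C['wrist'],321,210,.143))
print('side mid',onz(C['side'],227.3,280,.1175),'scene mid',onz(C['scene'],230+104/3,160+107/3,.1175), tri(C['side'],(227.3,280),C['scene'],(264.7,195.7)))
print(tri(C['side'],(227.3,280),C['wrist'],(321,221)))
cv2.imwrite('pics/z16b.png',cv2.resize(cv2.imread('pics/wrist16.png')[180:360,260:400],None,fx=3.3,fy=3.3,interpolation=2))
E
```

```text
top w [0.52253422 0.24859635 0.143     ]
side mid [0.51955813 0.24327692 0.1175    ] scene mid [0.51641797 0.23283089 0.1175    ] (array([0.52170843, 0.23993447, 0.11462939]), np.float64(0.001087152155114579))
(array([0.52281392, 0.23600451, 0.11331122]), np.float64(0.0034294578850596713))
```

View pics/z16b.png

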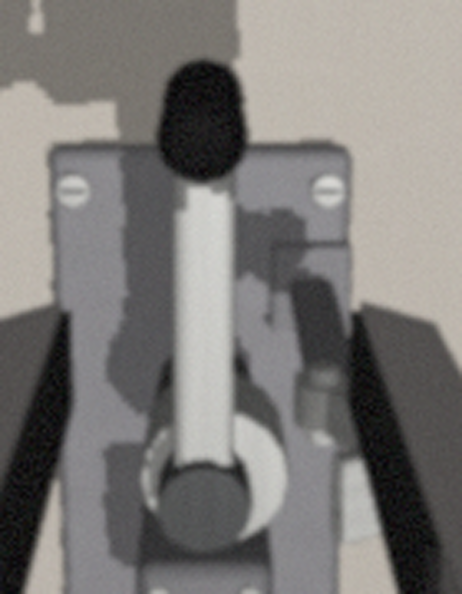

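Emit:
play_rows([
  [[0,0,-10.5,0,0,0,44],[0,0,-10.5,0,0,0,44],[20,0,0,0,0,0,44],[20,0,0,0,0,0,44],[20,0,0,0,0,0,44],[0,0,0,0,0,0,44],[0,0,0,0,0,0,44]],
])

```text
time_s: 18.65
ee_pos: [0.5236, 0.2404, 0.1462]
eef_rot: [0.127, 1.569, -1.496]
force: [-1.0, -0.2, 0.6]
grip_width: 0.044
```

```bash
python3 - <<'E'
from h import *
import pickle
o=ctrl.get_obs();p,R=cur();print(p,o['force'])
C={n:snap(n,n+'17.png') for n in ['side','wrist']}
cv2.imwrite('pics/z17.png',np.hstack([cv2.resize(cv2.imread('pics/wrist17.png')[200:440,200:440],(360,360)),cv2.resize(cv2.imread('pics/side17.png')[200:320,200:320],None,fx=3,fy=3,interpolation=2)]))
E
```

```text
[0.52363043 0.24040529 0.14616032] [-0.97650478 -0.18667261  0.64406028]
```

View pics/z17.png

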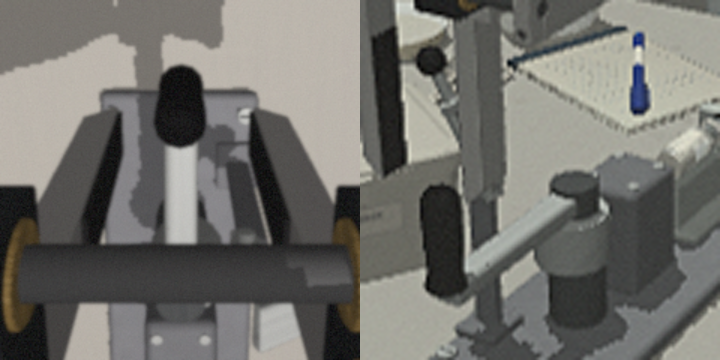

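Emit:
play_rows([
  [[20,0,0,0,0,0,44],[20,0,0,0,0,0,44],[0,0,0,0,0,0,44],[0,0,0,0,0,0,30],[0,0,0,0,0,0,12],[0,0,0,0,0,0,12],[0,0,0,0,0,0,12],[0,0,0,0,0,0,12]],
], grip_force=25)

```text
time_s: 19.55
ee_pos: [0.5221, 0.2401, 0.1067]
eef_rot: [-1.006, 1.568, -2.629]
force: [-15.4, 0.3, 11.4]
grip_width: 0.019
```

```bash
python3 - <<'E'
from h import *
import pickle
o=ctrl.get_obs();p,R=cur();print(p,o['force'],o['grip_width'],R.round(3))
C={n:snap(n,n+'18.png') for n in ['side','wrist']}
cv2.imwrite('pics/z18.png',np.hstack([cv2.resize(cv2.imread('pics/wrist18.png')[200:440,200:440],(360,360)),cv2.resize(cv2.imread('pics/side18.png')[200:320,200:320],None,fx=3,fy=3,interpolation=2)]))
L=RC@np.array([0,.110,0]); pv=p-L
q=p.copy();r=R.copy();n=14
for i in range(1,n+1):
    a=.91*i/n
    t=pv+Ro.from_euler('z',a).apply(L); t[2]=p[2]
    d=(r.T@(t-q)*1000).round(1); q=q+r@d/1000; r=r@Ro.from_rotvec([-.065,0,0]).as_matrix(); print(d.tolist())
E
```

```text
[0.5221393  0.24012902 0.10666181] [-15.44531092   0.3463835   11.4285958 ] 0.018959590446039027 [[-0.003  0.999 -0.052]
 [-0.002 -0.052 -0.999]
 [-1.    -0.003  0.002]]
[0.0, -7.1, 0.3]
[0.0, -7.2, 0.2]
[0.1, -7.1, 0.3]
[-0.0, -7.2, 0.3]
[0.0, -7.1, 0.2]
[0.0, -7.2, 0.3]
[0.1, -7.1, 0.3]
[-0.0, -7.2, 0.3]
[-0.0, -7.1, 0.2]
[0.0, -7.1, 0.3]
[0.0, -7.2, 0.3]
[0.1, -7.1, 0.2]
[-0.0, -7.2, 0.3]
[0.0, -7.1, 0.3]
```

View pics/z18.png

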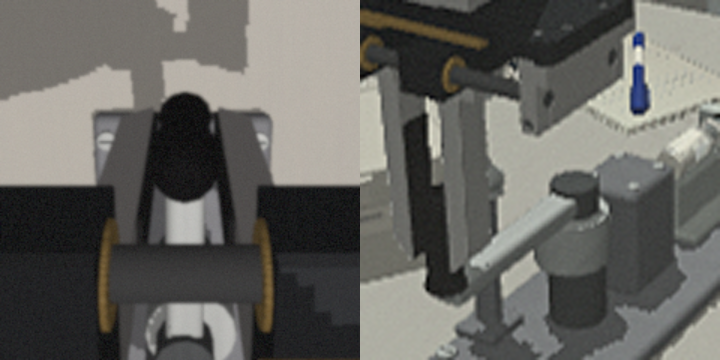

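Emit:
play_rows([
  [[0,-5,0.2,-0.045,0,0,12],[0,-7.1,0.3,-0.065,0,0,12],[0,-7.1,0.3,-0.065,0,0,12],[0,-7.1,0.3,-0.065,0,0,12],[0,-7.1,0.3,-0.065,0,0,12],[0,-7.1,0.3,-0.065,0,0,12]],
])

```text
time_s: 20.25
ee_pos: [0.4839, 0.2352, 0.1068]
eef_rot: [1.635, 1.568, 0.384]
force: [1.6, 9.3, 1.4]
grip_width: 0.0197
```

```bash
python3 - <<'E'
from h import *
import pickle
o=ctrl.get_obs();p,R=cur();print(p,o['force'],o['grip_width'])
pv=np.array([.5221,.2401])-(RC@np.array([0,.110,0]))[:2]
d=RC[:2,:2].T@(p[:2]-pv);print('r',np.linalg.norm(d),'lever ang',np.arctan2(-d[0],d[1]))
C={n:snap(n,n+'19.png') for n in ['side','scene']}
cv2.imwrite('pics/z19.png',np.hstack([cv2.resize(cv2.imread('pics/scene19.png')[160:280,230:350],None,fx=3,fy=3),cv2.resize(cv2.imread('pics/side19.png')[200:320,200:320],None,fx=3,fy=3,interpolation=2)]))
E
```

```text
[0.48389476 0.23521769 0.10680722] [1.61865012 9.31752119 1.35290769] 0.019673395733262735
r 0.1100711547441978 lever ang 0.3518430729169474
```

View pics/z19.png

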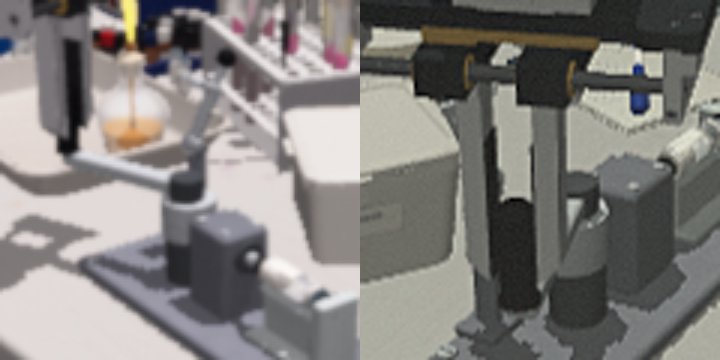

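Emit:
play_rows([
  [[0,-7.1,0.3,-0.065,0,0,12],[0,-7.1,0.3,-0.065,0,0,12],[0,-7.1,0.3,-0.065,0,0,12],[0,-7.1,0.3,-0.065,0,0,12],[0,-7.1,0.3,-0.065,0,0,12],[0,-7.1,0.3,-0.065,0,0,12],[0,-7.1,0.3,-0.065,0,0,12],[0,0,0,0,0,0,12],[0,0,0,0,0,0,12]],
])

```text
time_s: 21.25
ee_pos: [0.4412, 0.2103, 0.1068]
eef_rot: [2.204, 1.568, 1.407]
force: [-7.2, 19.7, 4.2]
grip_width: 0.0191
```

```bash
python3 - <<'E'
from h import *
import pickle
o=ctrl.get_obs();p,R=cur();print(p,o['force'],o['grip_width'],R.round(3))
pv=np.array([.5221,.2401])-(RC@np.array([0,.110,0]))[:2]
d=RC[:2,:2].T@(p[:2]-pv);print('r',np.linalg.norm(d),'lever ang',np.arctan2(-d[0],d[1]))
C={n:snap(n,n+'20.png') for n in ['side','scene']}
cv2.imwrite('pics/z20.png',np.hstack([cv2.resize(cv2.imread('pics/scene20.png')[200:320,230:350],None,fx=3,fy=3),cv2.resize(cv2.imread('pics/side20.png')[200:320,230:350],None,fx=3,fy=3,interpolation=2)]))
E
```

```text
[0.44119649 0.21032155 0.10681518] [-7.19067666 19.69038598  4.17130399] 0.01914131283513152 [[ 0.     0.716  0.698]
 [ 0.003  0.698 -0.716]
 [-1.     0.002 -0.002]]
r 0.11023554453963538 lever ang 0.8043973810009619
```

View pics/z20.png

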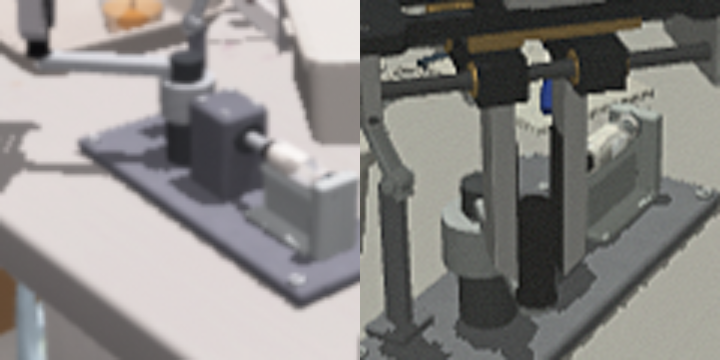

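Emit:
play_rows([
  [[0,-4,-1,-0.035,0,0,12],[0,-4,-1,-0.035,0,0,12],[0,-4,0,-0.03,0,0,12],[0,0,0,0,0,0,12],[0,0,0,0,0,0,12],[0,0,0,0,0,0,12]],
])

```text
time_s: 21.95
ee_pos: [0.4336, 0.2028, 0.1069]
eef_rot: [1.194, 1.565, 0.495]
force: [9.9, 17.9, -7.3]
grip_width: 0.0196
```

```bash
python3 - <<'E'
from h import *
import pickle
o=ctrl.get_obs();p,R=cur();print(p,o['force'],R.T@o['force'],o['grip_width'])
pv=np.array([.5221,.2401])-(RC@np.array([0,.110,0]))[:2]
d=RC[:2,:2].T@(p[:2]-pv);print('r',np.linalg.norm(d),'lever ang',np.arctan2(-d[0],d[1]))
C={n:snap(n,n+'21.png') for n in ['side','scene','wrist']}
pickle.dump(C,open('c21.pkl','wb'))
cv2.imwrite('pics/z21.png',np.hstack([cv2.resize(cv2.imread('pics/scene21.png')[200:320,250:370],None,fx=3.3,fy=3.3),cv2.resize(cv2.imread('pics/side21.png')[180:300,250:370],None,fx=3.3,fy=3.3,interpolation=2)]))
E
```

```text
[0.43358585 0.20282689 0.10685354] [ 9.87035183 17.8848896  -7.28289258] [ 7.38299632 20.00483718 -3.95366925] 0.019581349752937606
r 0.11053555935148753 lever ang 0.9011612445008677
```

View pics/z21.png

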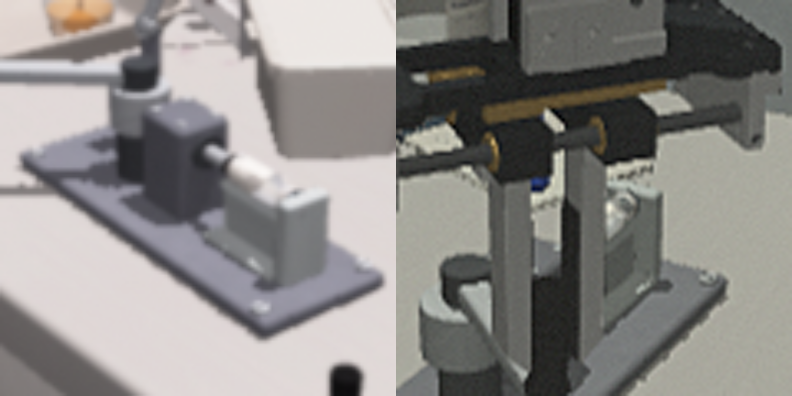

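View pics/scene21.png

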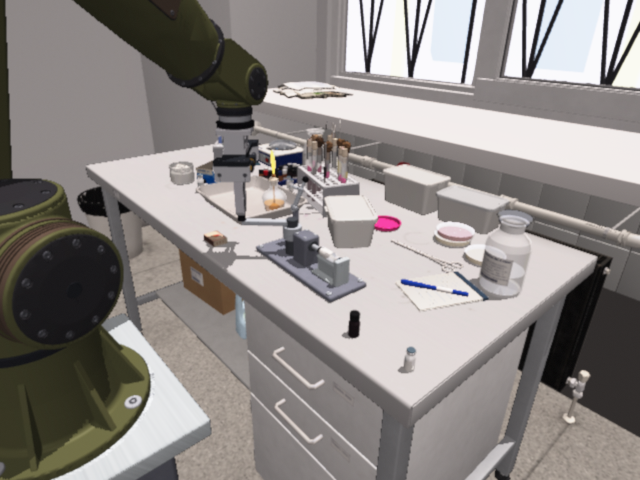

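View pics/side21.png

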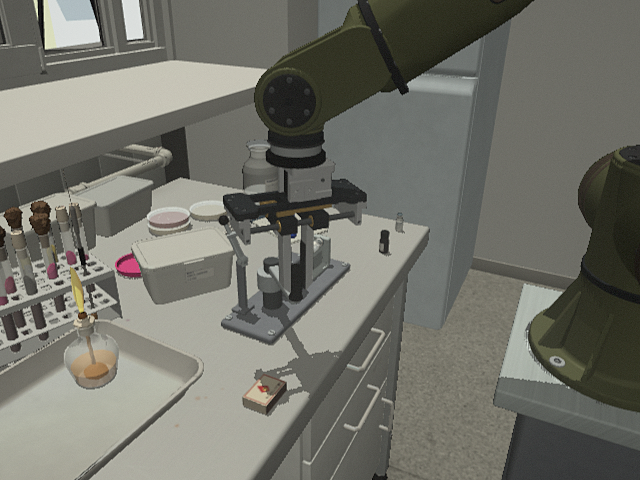

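View pics/wrist21.png

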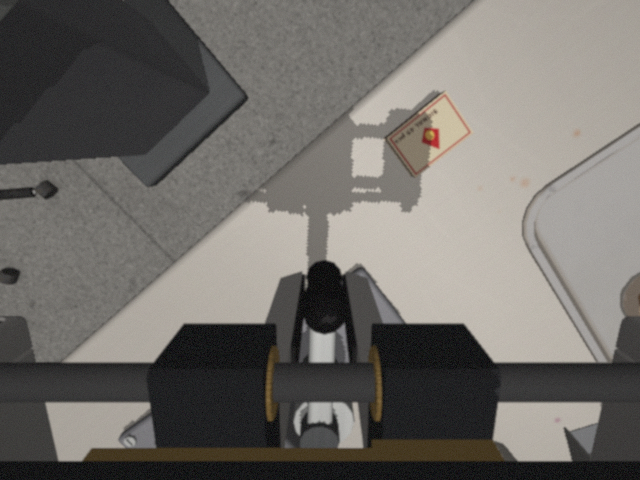

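```bash
python3 - <<'E'
from h import *
import pickle
C=pickle.load(open('c21.pkl','rb'))['side']
print('ball pred px 2.1',proj(C,ballat(2.1)),'1.6',proj(C,ballat(1.6)))
cv2.imwrite('pics/z22.png',cv2.resize(cv2.imread('pics/side21.png')[190:290,200:360],None,fx=5,fy=5,interpolation=2))
E
```

```text
ball pred px 2.1 [[221.41549476 220.83040437]] 1.6 [[238.45886173 219.64966212]]
```

View pics/z22.png

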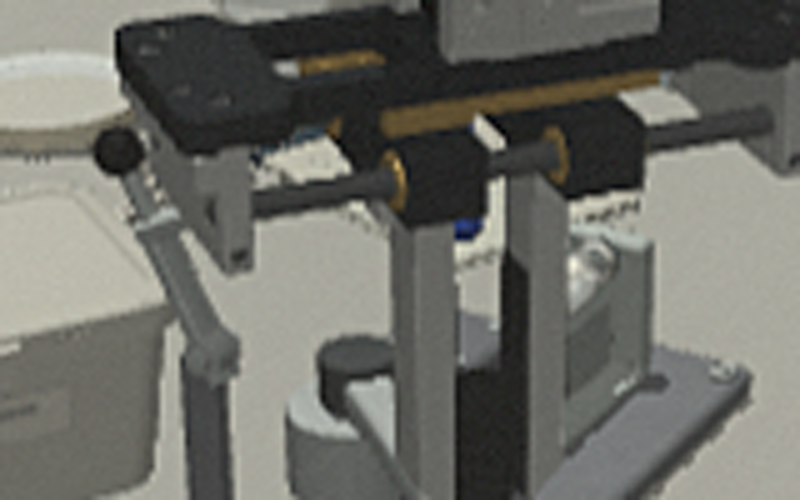

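```bash
python3 - <<'E'
from h import *
print(hand_in())
E
```

```text
the job is handed in; nothing more can be done
None
```

The vial is clamped and the job was handed in at about 22 s of the 67 s allowed. `hand_in` gave no verdict, so what follows is from my own last measurements and pictures.

**Vial:** I picked up the tall vial, laid it in the V-rail with its cap towards the end stop, and let go while the catch was still down. I measured it about 3 mm off the cradle point lengthwise and about 1 mm sideways. In the last scene and side pictures it still lies in the rail, with the plunger on its foot.

**Catch:** I gripped the catch's ball and carried it over to its back stop while the lever was at rest. In the last side picture the ball sits at about 2.05 rad, and its limit is 1.6.

**Lever:** I then pulled the lever to about 0.90 rad and held it there, gripping with 25 N. The force reading shows about 20 N against the pull.

**Other containers:** The last scene picture shows the short vial and dark bottle standing where they were.

**Not fully confirmed:**
- **Vial fit:** The gripper hid the clamp in the last wrist view, so I could not measure the vial's final lengthwise position. If the cap is against the stop, it should be about 9 mm from the cradle point, within the 14 mm allowed. I also had no direct reading of how hard the plunger presses.
- **First measurements:** My first views of the clamp disagreed with each other by several millimetres. The later views agreed to about 2 mm.

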